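Hook the dropped cover plate out from under the riser and lock it on its keyhole stud

TASK

The blue keyhole cover plate has slid under the low clear riser, where the gripper cannot reach. Pull it completely clear of the riser with the red-handled hook, without touching the plate with the gripper or arm while it is still under there; then lay the hook down flat on the bench, outside the riser. Take the plate by its black rib, slip its keyhole over the headed stud on the sloping face of the grey control box and slide it down the slope until it is fully home behind the head, lying flat and square on the face; leave the petri dish, the plugged flask beside the box, and the bottle and flask on the riser where they stand.

Things in the scene. Friction and masses are not known exactly. Their poses are not given: they have to be found in the camera images.
- plate: Blue flat cover plate, 44 mm wide (y), 4 mm thick (z 0 to 4), from x = -35 to x = +32 mm, about 80 g. Origin: on its underside, on the centre line; z up out of it. It starts flat on the bench under the riser, rib up, +x (the slot's end) roughly away from the robot. Mounted fully home, its axes match stud's and its origin is at x -19.5, y 0, z 0 mm there.
- rib_top (a point): Middle of the top of the plate's black grip rib, in the plate's frame at (-19, 0, 26) mm. The rib is 22 mm long (plate x -30 to -8), 10 mm wide (y -5 to 5) and stands from z = 4 to z = 26 mm.
- keyhole (a point): Centre of the keyhole's entry hole on the plate's underside, in the plate's frame at (2, 0, 0) mm. The entry hole is eight-sided, 16 mm across; from it an 8 mm wide slot runs on in plate +x, closed at plate x = +22 mm. Both go right through.
- stud: Headed steel stud on the sloping face of the control box. Origin: where its axis meets the face; x up the slope, y across, z out of the face (20 degree slope, falling towards the robot). Shank 5 mm, head 12 mm in diameter; head from z = 7 to z = 10 mm. A flat round black opening 35 mm down the slope gets covered. Face: 90 mm down, 69 mm up the slope, 65 mm each side.
- console: Grey control box, fixed, 150 deep x 130 wide, 30 mm high in front and 85 mm at the back, its sloping face towards the robot. Origin: on the bench at mid width, 10 mm behind its rear face; the box reaches from x = -160 to x = -10 mm; x points away from the robot, z up.
- hook: Reaching hook, loose, 140 g, standing on its foot. Origin: on the underside below the handle's middle; z up. Black foot 60 (x) x 34 (y) x 10 mm; red upright handle 30 (x) x 16 (y) mm, top at z = 75; steel rod, 8 mm thick, along +x at z = 14 mm (centre) to x = 160, where it turns to +y as a toe that ends at y = 40 mm. It balances on the foot.
- hook_tip (a point): Centre of the rounded end of the hook's toe, in the hook's frame at (160, 36, 14) mm (the end reaches 4 mm beyond).
- riser: Low fixed bench riser: clear deck 150 (x) x 300 (y) mm, from 65 to 73 mm above the bench, on two 10 mm thick side panels (|y| = 140 to 150 mm); open at the front (x = -75 mm, facing the robot) and back. Origin: on the bench under the deck's centre; x points away from the robot.
- petri_dish: Petri dish, 92 mm diameter, 16 mm high, loose on the bench near a front corner of the riser. Origin: centre of underside.
- plugged_flask: Conical flask with a plug, 63 mm diameter, 141 mm high, loose beside the control box. Origin: centre of underside.
- small_bottle: Small blue-capped bottle, 57 mm diameter, 104 mm high, standing loose on the riser deck. Origin: centre of underside.
- tall_flask: Tall conical flask with a plug, 63 mm diameter, 163 mm high, standing loose on the riser deck. Origin: centre of underside.

How it is judged (in metres and radians):
On the way, in this order (a step that is already met when the one before it is completed fails the run):
1. the hook touches the plate while the plate is still under the riser (contact force between hook and plate above 0.1 N and x of plate in the frame of riser above -0.07 m), for 0.05 s.
2. the plate is on the bench, wholly out in front of the riser (its origin at least 112 mm ahead of the riser's centre) (x of plate in the frame of riser below -0.112 m and height (world z) of plate below 0.02 m), for 0.05 s.
At the end, for the whole second after the job is handed in: The plate lies flat on the sloping face (within 2.5 mm, 0.08 rad), square (0.17 rad), its shank within about 2 mm of the slot's closed end (origin at x -22.5 to -17.2, y within 4 mm of the stud); the hook stands flat on the bench, handle and toe in front of the riser; both at rest (x of plate in the frame of stud between -0.0225 and -0.0172 m and y of plate in the frame of stud between -0.004 and 0.004 m and z of plate in the frame of stud between -0.0025 and 0.0025 m and angle between the x axis of plate and the x axis of stud, either way round below 0.17 rad and angle between the z axis of plate and the z axis of stud, either way round below 0.08 rad and linear speed of each of plate, hook below 0.02 m/s and height (world z) of hook between -0.004 and 0.006 m and angle between hook's own z axis and vertical below 0.1 rad and x of each of hook_tip, hook in the frame of riser below -0.075 m); the robot touches nothing.
It fails at once if the gripper or arm touches the plate while the plate's origin is still behind the riser's front edge (x of plate in the frame of riser above -0.075 m and height (world z) of plate below 0.03 m and contact force between any of the fingers, the arm and plate above 0.3 N and y of plate in the frame of riser between -0.15 and 0.15 m).
It fails at once if the petri dish is moved by more than 25 mm (distance of petri_dish from where it was at the start of the episode above 0.025 m).
It fails at once if the plugged flask is moved by more than 25 mm (distance of plugged_flask from where it was at the start of the episode above 0.025 m).
It fails at once if the small bottle is moved by more than 25 mm (distance of small_bottle from where it was at the start of the episode above 0.025 m).
It fails at once if the tall flask is moved by more than 25 mm (distance of tall_flask from where it was at the start of the episode above 0.025 m).
It also fails if it takes over 72 s, if anything falls off the work surface, if the arm or the gripper's body presses on something with over 40 N, if the wrist force passes 120 N, or if a joint passes its speed limit or range.

ROBOT

A 6-joint arm with a two-finger parallel gripper is mounted at the origin on a cart in front of the work surface, level with it; the furniture and walls round the work are solid. World frame = base frame: x ahead of the robot, y to its left, z up, the work surface at z = 0. Lengths are in m, angles in degrees, forces in N, time in s.
With the tool pointing down it reaches from about 0.25 to 0.725 m from the base axis. Payload 9.7 kg.
Tool frame: the origin (TCP) lies at the very end of the fingers, on their centre line; the grasp point (between the pads) lies 19 mm behind it; z points along the fingers, y is the line along which they close (so a half turn about z gives the same grasp; the last joint's range is limited). The gripper opens to 85 mm and grips with 20 to 120 N. Pads are 22 mm wide; open, the fingers measure 114 mm over their backs; the gripper's body (76 mm by 85 mm) begins 54 mm behind the grasp point. The pads swing forward as they close: fully open they stand 13 mm farther back than shut.
Start: joints at [71.792, 4.979, 10.078, 95.1, 0, 90], TCP at [0.172, 0.522, 0.209] pointing down, gripper open.
Joint ranges: [-179.16, 179.16], [-48.56, 103.87], [-65.8, 70.77], [-126.05, 130.52], [-82.76, 87.17], [-180, 180]. Speed limits (degrees/s): [127.2, 127.2, 147.25, 180, 180, 180].

INTERFACE

Orientations are given as [roll, pitch, yaw] about the fixed x, y, z axes, in that order (R = Rz(yaw) Ry(pitch) Rx(roll)).
In Python, from workcell import bot, viewer, finder gives the robot as it stands. The module is installed in compiled form; this text tells all that it offers.
- The arm moves only by the shell command python3 -m inch 'ROWS' [FORCE]. ROWS is JSON, a list that holds one entry, the list of rows, each a list of 7 numbers: the opening in per cent of the stroke, from 0 (shut) to 100 (fully open), then the shift along the tool's x, y, z in mm, then the turn, a rotation vector about the tool's x, y, z in degrees. In form: [[[grip, tx, ty, tz, ax, ay, az], ...]]. A call has 1 to 8 rows; each row shifts and turns the commanded pose from where the row before left it, along the tool's axes as they then stand; what a row does not reach is not made up. A row lasts 1/8 s, in which the tool goes at most 62.5 mm and 10.7 degrees, less where a joint would pass 70% of its speed; a pose out of reach is approached as far as the arm can. A call with a gripper value outside its range is refused whole. The fingers move at their own pace and stop on an object; FORCE is the grip in N (left out, the last holds). Time passes only in rows, so rows that do not move let the fingers close. It gives the time, the measured TCP pose, the force, the opening and the grip force at its end, in the units of the state.
- bot.get_obs(): the state, without advancing time (a new reading comes with each control period).
- viewer.camera(name): name is "side" or "top"; returns a dict with "pixels" (384x512x3 uint8, red, green, blue), "vfov" (degrees; the focal length in pixels is half the picture's height over the tangent of half this angle, whatever the lens; pixels are square), "cx", "cy" (the principal point, pixels), "R" (3x3) and "t" (3): a world point X has camera coordinates R X + t. Camera axes: x right, y down, z forward; pixel columns grow to the right and rows downward; lengths in m; the calibration is good to about 2 mm. A picture is of the moment at which its call begins. There is no depth.
- bot.job_done(): hands the job in; it is judged then, once.
Trained networks look in the newest picture that a camera, given by its name, has taken for a name from the list of things; names that differ only in an ending like _2 or _b are one class to them, and where a whole thing is asked for, a point or a joint stands for the part that bears it (a point fixed in the world has none). Each returns a list of dicts, best first, with "conf" (0 to 1); they miss things now and then, are a little off and sometimes report something else, mostly with a low value. They report only what shows in the picture. A call takes as long as a camera call.
- finder.outline_of(camera, thing): "pixels" (384x512 bool, what is visible of it) and "extent" ([centre column, centre row, width, height] in pixels, round what is visible of it).
- finder.mark_of(camera, thing): "position" ([column, row] in pixels: a listed point, or the origin of a listed thing).
The state is a dict: "time": time; "q": joint angles; "qd": joint speeds; "joint_efforts": joint torques, N m; "ee_pos": TCP position; "tcp_rot": TCP orientation; "wrist_force": force on the tool from outside, world axes, zero at the start; "torque": the same for the moment, N m; "opening": finger opening in m; "grasp_force": force on a finger pad.
Only numpy, scipy, OpenCV 4.12 (cv2) and the standard library are available. Lean on these libraries where they do the work, as an engineer would, in place of code of your own. Each camera call takes 0.05 s, during which the arm holds its last target. There are 200 camera calls.

## Working session

There is one attempt and no reset: what is moved stays moved. The work goes in short steps, Python scripts to look and compute and a shell command to move; the robot and the scene stay as the last step left them, time stands still between calls to the robot, and variables do not carry over. Pictures are saved under pics/ and viewed, at most 10 in all, crops included, and the job is handed in when it is done.

```bash
mkdir -p pics; cat > h.py <<'E'
import numpy as np, cv2
from workcell import bot, viewer, finder
def cam(n):
    c=viewer.camera(n); c['f']=192/np.tan(np.radians(c['vfov'])/2); return c
def save(c,fn): cv2.imwrite('pics/'+fn,cv2.cvtColor(c['pixels'],cv2.COLOR_RGB2BGR))
def proj(c,X):
    p=c['R']@np.array(X)+c['t']; return np.array([c['cx']+c['f']*p[0]/p[2], c['cy']+c['f']*p[1]/p[2]])
def ray(c,uv):
    R=np.array(c['R']); o=-R.T@c['t']; d=R.T@np.array([(uv[0]-c['cx'])/c['f'],(uv[1]-c['cy'])/c['f'],1]); return o,d/np.linalg.norm(d)
def atz(c,uv,z):
    o,d=ray(c,uv); return o+d*(z-o[2])/d[2]
def tri(rs):
    A=sum(np.eye(3)-np.outer(d,d) for o,d in rs); b=sum((np.eye(3)-np.outer(d,d))@o for o,d in rs); return np.linalg.solve(A,b)
E
python3 - <<'E'
from h import *
np.set_printoptions(precision=4,suppress=True)
C={n:cam(n) for n in('side','top')}
for n in C: save(C[n],n+'0.png'); print(n,C[n]['vfov'],C[n]['cx'],C[n]['cy'],-np.array(C[n]['R']).T@C[n]['t'],np.array(C[n]['R']).tolist())
for t in ['plate','rib_top','keyhole','stud','console','hook','hook_tip','riser','petri_dish','plugged_flask','small_bottle','tall_flask']:
    rs=[]
    for n in C:
        m=finder.mark_of(n,t)
        if m: print(t,n,m[0]['position'],round(m[0]['conf'],2),atz(C[n],m[0]['position'],0)[:2]); rs.append(ray(C[n],m[0]['position']))
    if len(rs)==2: print('   tri',tri(rs))
s=bot.get_obs(); print(s['ee_pos'],s['tcp_rot'],s['opening'],s['time'])
E
```

```text
side 56.53556169494833 251.55971222418975 195.41761922047053 [ 0.0962 -0.6685  0.5975] [[0.8386659854610654, -0.5443976917825158, 0.016447431790066396], [-0.26946720730682155, -0.44098957747229234, -0.8561049098954354], [0.4733146828663593, 0.7135540244036737, -0.5165402842377733]]
top 43.98539895812473 251.53184450289848 187.21217049553928 [0.3535 0.0325 1.4744] [[0.024445333565009327, -0.9995083397606274, 0.01963426636901518], [-0.989963460080495, -0.02693714400406995, -0.13873261324705927], [0.1391932949978179, -0.01604584126364255, -0.9901352218792101]]
keyhole side [338.1, 250.8] 0.17 [ 0.6839 -0.1933]
stud side [240.2, 175.7] 0.53 [0.6832 0.2921]
stud top [180.0, 159.1] 0.61 [0.644 0.236]
   tri [0.6397 0.2286 0.0402]
console side [257.3, 187.1] 0.68 [0.6898 0.1924]
console top [193.7, 143.0] 0.98 [0.6971 0.1951]
   tri [ 0.6957  0.1967 -0.0035]
hook side [234.1, 252.1] 0.68 [ 0.4525 -0.0555]
hook top [270.5, 224.2] 0.78 [ 0.4466 -0.0531]
   tri [ 0.4494 -0.0545  0.0001]
hook_tip side [180.7, 229.2] 0.85 [0.376  0.1071]
hook_tip top [224.9, 247.7] 0.83 [0.3708 0.0859]
   tri [0.3695 0.0857 0.0162]
riser side [339.5, 250.8] 0.58 [ 0.687  -0.1953]
riser top [318.7, 148.9] 0.97 [ 0.6894 -0.2018]
   tri [ 0.6862 -0.1993  0.0037]
petri_dish side [266.1, 238.9] 0.67 [ 0.5535 -0.0541]
petri_dish top [268.2, 190.4] 0.95 [ 0.5521 -0.0438]
   tri [ 0.5558 -0.0458 -0.0069]
plugged_flask side [243.2, 168.2] 0.59 [0.7235 0.3368]
plugged_flask top [152.1, 135.3] 0.82 [0.7182 0.3276]
   tri [0.7167 0.3262 0.0063]
small_bottle side [377.9, 239.8] 0.87 [ 0.8093 -0.2172]
small_bottle top [345.6, 136.5] 0.62 [ 0.7323 -0.2877]
   tri [ 0.7152 -0.2734  0.0761]
tall_flask side [333.1, 218.7] 0.81 [ 0.7763 -0.0795]
tall_flask top [305.8, 143.9] 0.73 [ 0.7045 -0.1606]
   tri [ 0.6887 -0.1523  0.0748]
[0.1719 0.5225 0.2086] [179.9961   0.0006 161.792 ] 0.08539229576367623 1.3
```

```bash
python3 -c "
import cv2
cv2.imwrite('pics/top0b.png',cv2.resize(cv2.imread('pics/top0.png')[60:320,90:440],(800,594),interpolation=cv2.INTER_CUBIC))
cv2.imwrite('pics/side0b.png',cv2.resize(cv2.imread('pics/side0.png')[110:350,130:450],(800,600),interpolation=cv2.INTER_CUBIC))"
```

```text
(no output)
```

View pics/top0b.png

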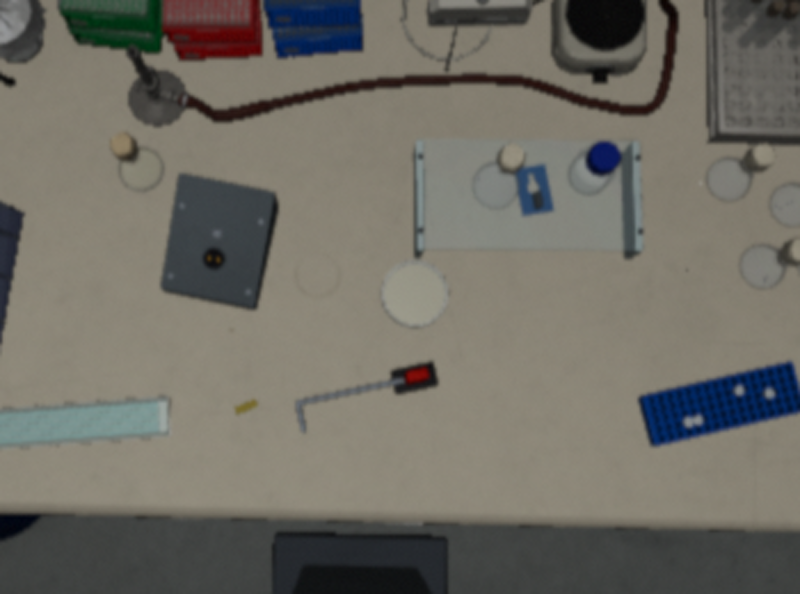

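View pics/side0b.png

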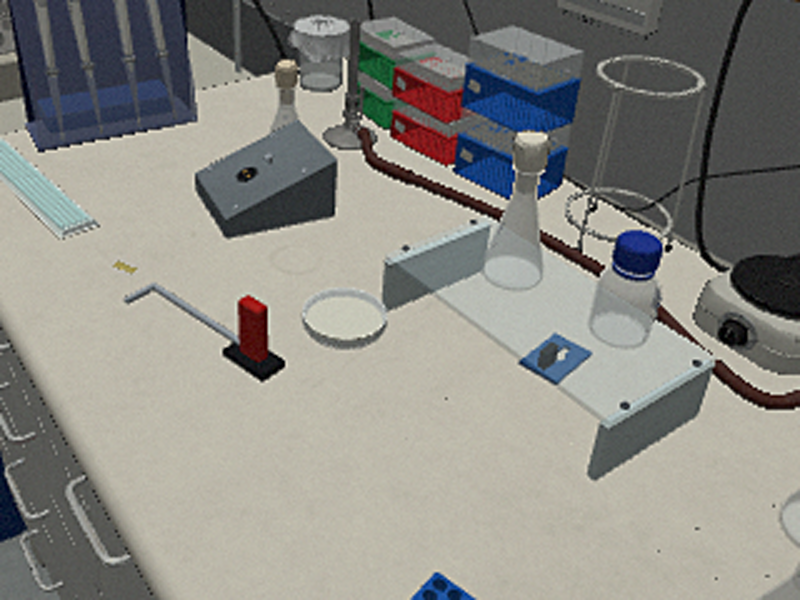

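The top view shows the plate under the deck at about (324,143) full-frame. The hook handle is at (273,225) with its toe at (222,248), and the console stud is near (185,162). The side view shows the plate at about (352,253) with the slot pointing away from the robot. The dish sits at the riser's left front corner. Next I fit known shapes to these silhouettes.

```bash
cat >> h.py <<'E'
from scipy.optimize import minimize
def box(x0,x1,y0,y1,z0,z1): return np.array([[x,y,z] for x in(x0,x1) for y in(y0,y1) for z in(z0,z1)],float)/1000
SH={'hook':[box(-30,30,-17,17,0,10),box(-15,15,-8,8,10,75),box(15,164,-4,4,10,18),box(156,164,-4,40,10,18)],
 'console':[np.array([[x,y,z] for y in(-65,65) for x,z in((-160,0),(-160,30),(-10,85),(-10,0))])/1000],
 'plate':[box(-35,32,-22,22,0,4)],
 'riser':[box(-75,75,-150,150,65,73),box(-75,75,-150,-140,0,65),box(-75,75,140,150,0,65)]}
def Tz(p,P):
    c,s=np.cos(p[2]),np.sin(p[2]); return P@np.array([[c,s,0],[-s,c,0],[0,0,1]])+[p[0],p[1],0]
def render(c,parts,p):
    m=np.zeros((384*4,512*4),np.uint8)
    for P in parts:
        uv=np.array([proj(c,X) for X in Tz(p,P)])
        h=cv2.convexHull(((uv+.5)*4).astype(np.float32)).round().astype(np.int32); cv2.fillConvexPoly(m,h,255)
    return cv2.resize(m,(512,384),interpolation=cv2.INTER_AREA)/255.
def bluemask(c,uv,r=30):
    a=c['pixels'].astype(int); m=((a[...,2]-a[...,0])>45)
    n,l=cv2.connectedComponents(m.astype(np.uint8)); ys,xs=np.nonzero(m); i=np.argmin((xs-uv[0])**2+(ys-uv[1])**2)
    m=(l==l[ys[i],xs[i]]).astype(np.uint8); k=cv2.findContours(m,0,2)[0]; cv2.fillConvexPoly(m,cv2.convexHull(np.vstack(k)),1); return m>0
def fit(cs,masks,parts,p0):
    def cost(p):
        e=0
        for c,m in zip(cs,masks):
            r=render(c,parts,p); e+=1-np.minimum(r,m).sum()/np.maximum(r,m).sum()
        return e
    b=None
    for dy in(-.15,0,.15):
        q=np.array(p0)+[0,0,dy]
        o=minimize(cost,q,method='Nelder-Mead',options=dict(initial_simplex=np.vstack([q,q+[.01,0,0],q+[0,.01,0],q+[0,0,.1]]),xatol=1e-4,fatol=1e-5))
        if b is None or o.fun<b.fun:b=o
    return b
E
python3 - <<'E'
from h import *
np.set_printoptions(precision=4,suppress=True)
C=[cam('side'),cam('top')]
for t,p0 in [('console',(.696,.196,-.15)),('hook',(.449,-.0545,1.87)),('riser',(.687,-.2,0))]:
    M=[finder.outline_of(n,t) for n in('side','top')]
    print(t,[(round(m[0]['conf'],2),m[0]['extent']) if m else None for m in M])
    for idx in([0,1],[0],[1]):
        if all(M[i] for i in idx):
            o=fit([C[i] for i in idx],[M[i][0]['pixels']*1. for i in idx],SH[t],p0); print(idx,o.x,np.degrees(o.x[2]),o.fun)
M=[bluemask(C[0],(352,253)),bluemask(C[1],(324,143))]
print([m.sum() for m in M])
for idx in([0,1],[0],[1]):
    o=fit([C[i] for i in idx],[M[i]*1. for i in idx],SH['plate'],(.687,-.21,0.)); print('plate',idx,o.x,np.degrees(o.x[2]),o.fun)
E
```

```text
console [(0.68, [238.9, 178.3, 55.9, 43.0]), (0.98, [185.7, 165.3, 53.3, 61.2])]
[0, 1] [ 0.6973  0.1962 -0.199 ] -11.4045591986351 0.09720640217370646
[0] [ 0.6941  0.1904 -0.2333] -13.367644005407366 0.042502333180213014
[1] [ 0.6984  0.1993 -0.1723] -9.87227772670441 0.033218069211015555
hook [(0.9, [213.0, 243.1, 57.8, 35.8]), (0.72, [251.1, 233.6, 64.1, 29.9])]
[0, 1] [ 0.4425 -0.0541  1.8008] 103.1796126725934 0.4976112041245798
[0] [ 0.4396 -0.0579  1.7909] 102.61003050767734 0.3356825259195424
[1] [ 0.4426 -0.0538  1.8039] 103.3544973522315 0.140399791139178
riser [None, (0.71, [321.4, 146.4, 102.6, 52.9])]
[1] [ 0.6866 -0.1982  0.0247] 1.4137305213705573 0.19966417316819218
[np.int64(303), np.int64(244)]
plate [0, 1] [ 0.7106 -0.2171  0.1937] 11.099235886475423 0.283010050774151
plate [0] [ 0.7098 -0.2175  0.2194] 12.57118760985234 0.0820679940791672
plate [1] [ 0.711  -0.2157  0.1341] 7.6819115191999625 0.18195338308261266
```

```bash
cat >> h.py <<'E'
from scipy.spatial.transform import Rotation as Ro, Slerp
def plan(pos,rpy,n,g=100):
    s=bot.get_obs(); p0=np.array(s['ee_pos']); R0=Ro.from_euler('xyz',s['tcp_rot'],degrees=True); R1=rpy if isinstance(rpy,Ro) else Ro.from_euler('xyz',rpy,degrees=True)
    w=(R0.inv()*R1).as_rotvec(); p,R=p0,R0; out=[]
    for k in range(1,n+1):
        t=R.inv().apply(p0+(np.array(pos)-p0)*k/n-p)*1000; t=np.round(t,1); a=np.round(np.degrees(w)/n,1)
        out.append([g,*t.tolist(),*a.tolist()]); p=p+R.apply(t/1000); R=R*Ro.from_rotvec(np.radians(a))
    for i in range(0,n,8): print(str([out[i:i+8]]).replace(' ',''))
E
python3 - <<'E'
from h import *
C=[cam('side'),cam('top')]; M=[]
for c,uv in zip(C,((233,238),(272,225))):
    a=c['pixels'].astype(int); m=(a[...,0]-a[...,1]>70)&(a[...,0]-a[...,2]>60); yy,xx=np.mgrid[:384,:512]; m&=np.hypot(xx-uv[0],yy-uv[1])<25; M.append(m*1.)
for idx in([0,1],[0],[1]):
    o=fit([C[i] for i in idx],[M[i] for i in idx],[SH['hook'][1]],(.444,-.054,1.81)); print(idx,o.x,np.degrees(o.x[2]),o.fun)
plan([.444,-.054,.12],[180,0,103.5],14)
E
```

```text
[0, 1] [ 0.44364487 -0.05430051  1.92558531] 110.327911191959 1.218686215734924
[0] [ 0.44512885 -0.04733294  1.03306846] 59.19046270757314 0.729542857142857
[1] [ 0.44440003 -0.05408319  2.07137876] 118.68126081122968 0.41235743549994464
[[[100,-31.3,-33.0,6.3,0.0,-0.0,4.2],[100,-33.7,-30.7,6.4,0.0,-0.0,4.2],[100,-35.8,-28.1,6.3,0.0,-0.0,4.2],[100,-37.8,-25.4,6.3,0.0,-0.0,4.2],[100,-39.6,-22.6,6.3,0.0,-0.0,4.2],[100,-41.0,-19.6,6.4,0.0,-0.0,4.2],[100,-42.5,-16.6,6.3,0.0,-0.0,4.2],[100,-43.5,-13.4,6.3,0.0,-0.0,4.2]]]
[[[100,-44.4,-10.2,6.3,0.0,-0.0,4.2],[100,-45.0,-6.9,6.4,0.0,-0.0,4.2],[100,-45.3,-3.6,6.3,0.0,-0.0,4.2],[100,-45.6,-0.2,6.3,0.0,-0.0,4.2],[100,-45.4,3.1,6.4,0.0,-0.0,4.2],[100,-45.1,6.4,6.3,0.0,-0.0,4.2]]]
```

```bash
python3 -m inch '[[[100,-31,-33,6,0,0,4.2],[100,-34,-31,6,0,0,4.2],[100,-36,-28,6,0,0,4.2],[100,-38,-25,6,0,0,4.2],[100,-40,-23,6,0,0,4.2],[100,-41,-20,6,0,0,4.2],[100,-43,-17,6,0,0,4.2],[100,-44,-13,6,0,0,4.2]]]' 60
python3 -m inch '[[[100,-44,-10,6,0,0,4.2],[100,-45,-7,6,0,0,4.2],[100,-45,-4,6,0,0,4.2],[100,-45,0,6,0,0,4.2],[100,-45,3,6,0,0,4.2],[100,-45,6,6,0,0,4.2],[100,0,0,0,0,0,0]]]'
python3 -c "
from h import *
plan([.444,-.054,.046],[180,0,103.5],3)
s=bot.get_obs();print(s['wrist_force'],s['q'])"
```

```text
time: 2.8
ee_pos: [0.3288, 0.19, 0.1606]
tcp_rot: [180.0, 0.0, 128.1]
wrist_force: [0.3, 0.2, -0.8]
opening: 0.0854
grasp_force: 0.0
time: 3.68
ee_pos: [0.444, -0.0564, 0.1238]
tcp_rot: [-179.9, -0.0, 102.7]
wrist_force: [-0.7, 0.7, -0.4]
opening: 0.0855
grasp_force: 0.0
[[[100,0.8,0.2,25.9,-0.0,-0.0,-0.3],[100,0.8,0.2,26.0,-0.0,-0.0,-0.3],[100,0.7,0.3,25.9,-0.0,-0.0,-0.3]]]
[-0.70393369  0.6851336  -0.44375135] [-7.23186839e+00 -9.87123834e+00 -1.36371292e+01  8.62959134e+01
 -1.55487488e-02  7.00231007e+01]
```

```bash
python3 -m inch '[[[100,1,0,28,0,0,-0.3],[100,1,0,28,0,0,-0.3],[100,0,0,28,0,0,-0.3],[0,0,0,0,0,0,0],[0,0,0,0,0,0,0],[0,0,0,0,0,0,0],[0,0,0,0,0,0,0],[0,0,0,0,0,0,0]]]' 80
python3 - <<'E'
from h import *
c=cam('top'); save(c,'t1.png'); cv2.imwrite('pics/t1b.png',cv2.resize(cv2.cvtColor(c['pixels'],4)[110:290,160:400],(800,600),interpolation=2))
E
```

```text
time: 4.68
ee_pos: [0.4438, -0.0524, 0.0418]
tcp_rot: [179.9, 0.0, 103.9]
wrist_force: [-1.5, 0.1, 6.4]
opening: 0.0135
grasp_force: 79.3
```

View pics/t1b.png

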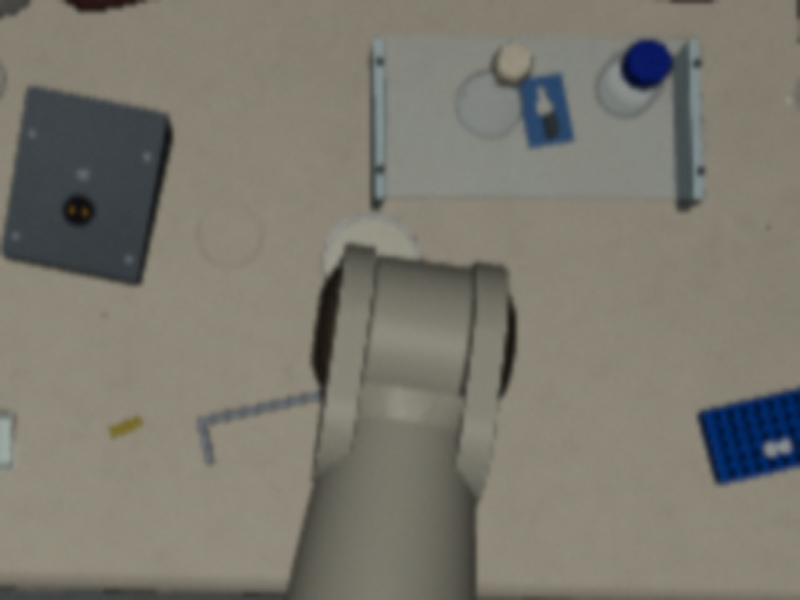

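The hook is gripped. The plate corners are visible through the deck at crop (520,82), (562,73), (574,140) and (531,147), which gives a yaw of about 11°. Next I lift the hook and swing it to the riser's opening.

```bash
python3 -m inch '[[[0,0,0,-20,0,0,0],[0,0,0,-20,0,0,0]]]'
python3 -c "
from h import *
plan([.425,-.30,.082],[180,0,11],11,0)"
```

```text
time: 4.97
ee_pos: [0.4431, -0.0523, 0.0812]
tcp_rot: [-180.0, -0.0, 103.9]
wrist_force: [0.3, 0.2, -1.5]
opening: 0.0135
grasp_force: 78.4
[[[0,-21.5,-7.0,-0.1,-0.0,0.0,8.4],[0,-22.2,-3.8,-0.0,-0.0,0.0,8.4],[0,-22.6,-0.5,-0.1,-0.0,0.0,8.4],[0,-22.4,2.8,-0.1,-0.0,0.0,8.4],[0,-21.7,6.1,-0.1,-0.0,0.0,8.4],[0,-20.7,9.1,-0.0,-0.0,0.0,8.4],[0,-19.0,12.1,-0.1,-0.0,0.0,8.4],[0,-17.1,14.7,-0.1,-0.0,0.0,8.4]]]
[[[0,-14.8,17.1,-0.0,-0.0,0.0,8.4],[0,-12.1,19.1,-0.1,-0.0,0.0,8.4],[0,-9.2,20.6,-0.1,-0.0,0.0,8.4]]]
```

```bash
python3 -m inch '[[[0,-22,-7,0,0,0,8.4],[0,-22,-4,0,0,0,8.4],[0,-22,0,0,0,0,8.4],[0,-22,3,0,0,0,8.4],[0,-22,6,0,0,0,8.4],[0,-21,9,0,0,0,8.4],[0,-19,12,0,0,0,8.4],[0,-17,15,0,0,0,8.4]]]'
python3 -m inch '[[[0,-15,17,0,0,0,8.4],[0,-12,19,0,0,0,8.4],[0,-9,21,0,0,0,8.4],[0,0,0,0,0,0,0]]]'
python3 - <<'E'
from h import *
np.set_printoptions(precision=4,suppress=True)
C=[cam('side'),cam('top')]; save(C[1],'t2.png'); save(C[0],'s2.png')
for t in('hook_tip','rib_top','plate','keyhole'):
    rs=[]
    for n,c in zip(('side','top'),C):
        m=finder.mark_of(n,t)
        if m: print(t,n,m[0]['position'],round(m[0]['conf'],2)); rs.append(ray(c,m[0]['position']))
    if len(rs)==2: print(tri(rs))
s=bot.get_obs(); print(s['ee_pos'],s['tcp_rot'])
y=np.radians(s['tcp_rot'][2]); p=np.array(s['ee_pos'])
print('expected tip',p+[.16*np.cos(y)-.036*np.sin(y),.16*np.sin(y)+.036*np.cos(y),.014-.0415])
# plate: corners from picture
print([atz(C[1],(160+u*.3,110+v*.3),.004)[:2] for u,v in((520,82),(562,73),(574,140),(531,147))])
cv2.imwrite('pics/t2b.png',cv2.resize(cv2.cvtColor(C[1]['pixels'],4)[110:230,240:400],(800,600),interpolation=2))
E
```

```text
time: 5.98
ee_pos: [0.4304, -0.2331, 0.0808]
tcp_rot: [180.0, -0.0, 36.4]
wrist_force: [0.3, -0.5, -0.7]
opening: 0.0137
grasp_force: 78.4
time: 6.48
ee_pos: [0.4256, -0.3012, 0.0805]
tcp_rot: [-180.0, 0.0, 11.4]
wrist_force: [-0.8, 0.9, -2.1]
opening: 0.0134
grasp_force: 78.5
hook_tip side [317.1, 262.2] 0.94
hook_tip top [335.1, 182.4] 0.55
[ 0.57   -0.2403  0.0514]
rib_top top [182.3, 162.0] 0.29
plate side [331.8, 219.4] 0.29
[ 0.4259 -0.2999  0.0807] [179.9948  -0.0074  11.5372]
expected tip [ 0.5755 -0.2326  0.0532]
[array([ 0.7347, -0.1923]), array([ 0.7448, -0.2325]), array([ 0.6797, -0.2441]), array([ 0.6718, -0.2031])]
```

View pics/t2b.png

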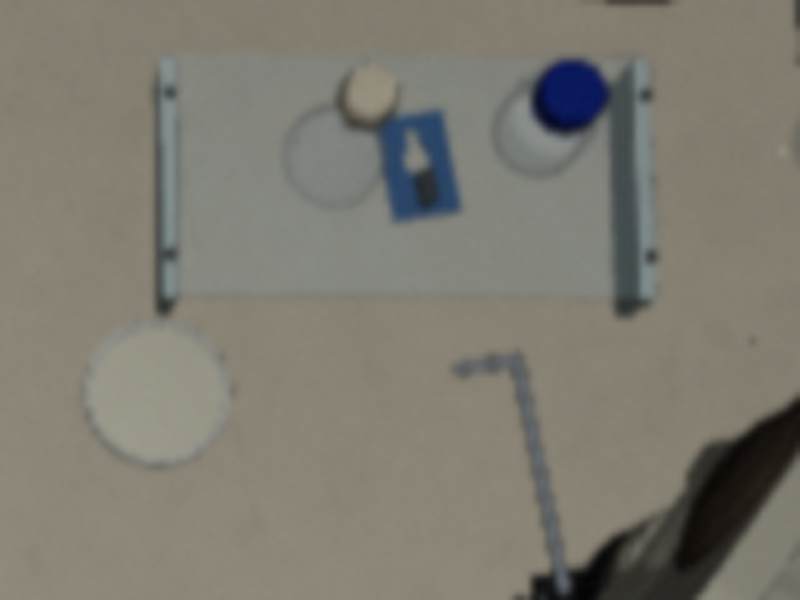

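The toe's end is at crop (455,370), in front of the riser's edge and to the right of the plate, whose rib is at crop (425,188). I'll insert the hook along the right side of the rib.

```bash
python3 -c "
from h import *
np.set_printoptions(suppress=True,precision=1)
R=Ro.from_euler('xyz',[180,0,11.5],degrees=True).inv()
for d in [(0,-.004,-.035),(.074,-.018,0),(.069,0,0),(-.002,.054,0),(-.2,-.02,0)]: print(d,R.apply(d)*1000)"
```

```text
(0, -0.004, -0.035) [-0.8  3.9 35. ]
(0.074, -0.018, 0) [68.9 32.4  0. ]
(0.069, 0, 0) [67.6 13.8  0. ]
(-0.002, 0.054, 0) [  8.8 -53.3  -0. ]
(-0.2, -0.02, 0) [-200.   -20.3   -0. ]
```

```bash
python3 -m inch '[[[0,0,2,17.5,0,0,0],[0,0,2,17.5,0,0,0],[0,23,11,0,0,0,0],[0,23,11,0,0,0,0],[0,23,11,0,0,0,0],[0,0,0,0,0,0,0]]]'
python3 -m inch '[[[0,17,3.5,0,0,0,0],[0,17,3.5,0,0,0,0],[0,17,3.5,0,0,0,0],[0,17,3.5,0,0,0,0],[0,0,0,0,0,0,0]]]'
python3 - <<'E'
from h import *
C=[cam('side'),cam('top')]
cv2.imwrite('pics/t3b.png',np.hstack([cv2.resize(cv2.cvtColor(c['pixels'],4)[a:a+120,b:b+100],(400,480),interpolation=2) for c,a,b in((C[0],190,290),(C[1],105,280))]))
E
```

```text
time: 7.72
ee_pos: [0.5013, -0.3226, 0.0435]
tcp_rot: [-179.9, 0.1, 11.5]
wrist_force: [-1.0, -0.6, -0.9]
opening: 0.0134
grasp_force: 81.1
time: 8.35
ee_pos: [0.5699, -0.3225, 0.0443]
tcp_rot: [-179.9, 0.1, 11.5]
wrist_force: [-1.5, -0.6, -1.4]
opening: 0.0136
grasp_force: 81.1
```

View pics/t3b.png

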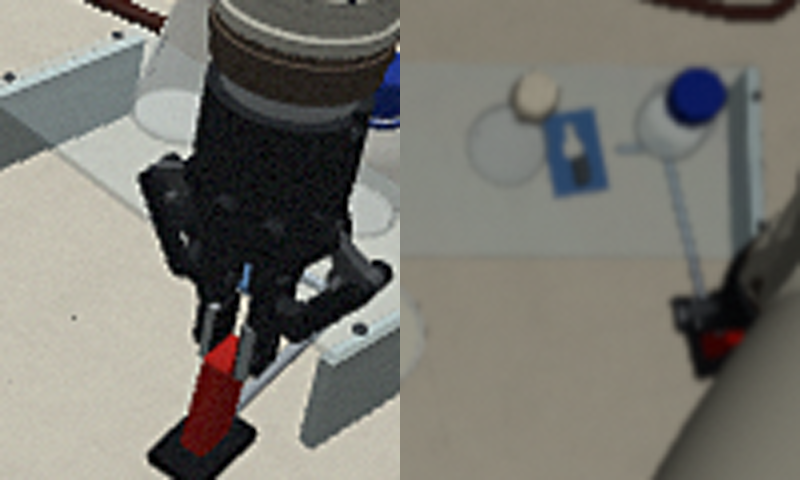

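The toe's end, at right crop (620,148), is only about level with the rib's far end (row ~150). I'll go about 9 mm further in, then slide it behind the rib.

```bash
python3 -m inch '[[[0,9,2,0,0,0,0],[0,2,-13.5,0,0,0,0],[0,2,-13.5,0,0,0,0],[0,2,-13.5,0,0,0,0],[0,2,-13.5,0,0,0,0],[0,0,0,0,0,0,0]]]'
python3 - <<'E'
from h import *
C=[cam('side'),cam('top')]
cv2.imwrite('pics/t4b.png',np.hstack([cv2.resize(cv2.cvtColor(c['pixels'],4)[a:a+120,b:b+100],(400,480),interpolation=2) for c,a,b in((C[0],190,290),(C[1],105,280))]))
E
```

```text
time: 9.2
ee_pos: [0.5766, -0.2673, 0.0459]
tcp_rot: [180.0, -0.0, 11.6]
wrist_force: [0.2, -0.6, -1.7]
opening: 0.0134
grasp_force: 81.1
```

View pics/t4b.png

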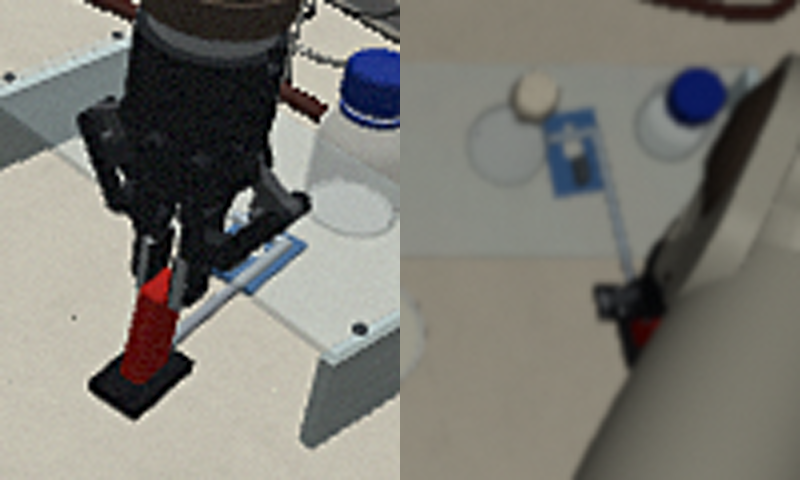

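The toe lies across the plate at row 132, behind the rib (rows 150–185) and covering its width. Now I lower it slightly and pull.

```bash
python3 -m inch '[[[0,-4,0,2.5,0,0,0],[0,-8,0,0,0,0,0],[0,-10,-1,0,0,0,0],[0,-12,-1,0,0,0,0],[0,-12,-1,0,0,0,0],[0,-12,-1,0,0,0,0],[0,-12,-1,0,0,0,0],[0,-12,-1,0,0,0,0]]]'
python3 -m inch '[[[0,-12,-1,0,0,0,0],[0,-12,-1,0,0,0,0],[0,-12,-1,0,0,0,0],[0,-12,-1,0,0,0,0],[0,-12,-1,0,0,0,0],[0,-12,-1,0,0,0,0],[0,-12,-1,0,0,0,0],[0,0,0,0,0,0,0]]]'
python3 - <<'E'
from h import *
np.set_printoptions(precision=4,suppress=True)
C=[cam('side'),cam('top')]
for n,c in zip(('side','top'),C):
    m=finder.outline_of(n,'plate')
    if m: print(n,m[0]['conf'],m[0]['extent'],atz(c,m[0]['extent'][:2],.01))
cv2.imwrite('pics/t5b.png',np.hstack([cv2.resize(cv2.cvtColor(c['pixels'],4)[a:a+120,b:b+100],(400,480),interpolation=2) for c,a,b in((C[0],210,250),(C[1],130,280))]))
E
```

```text
time: 10.3
ee_pos: [0.4942, -0.279, 0.0432]
tcp_rot: [180.0, -0.0, 11.5]
wrist_force: [-0.4, -0.6, -1.7]
opening: 0.014
grasp_force: 81.1
time: 11.3
ee_pos: [0.4105, -0.289, 0.0432]
tcp_rot: [180.0, -0.0, 11.4]
wrist_force: [-0.3, 0.6, -1.8]
opening: 0.0134
grasp_force: 81.1
top 0.57 [329.6, 189.9, 15.6, 23.9] [ 0.5575 -0.2349  0.01  ]
```

View pics/t5b.png

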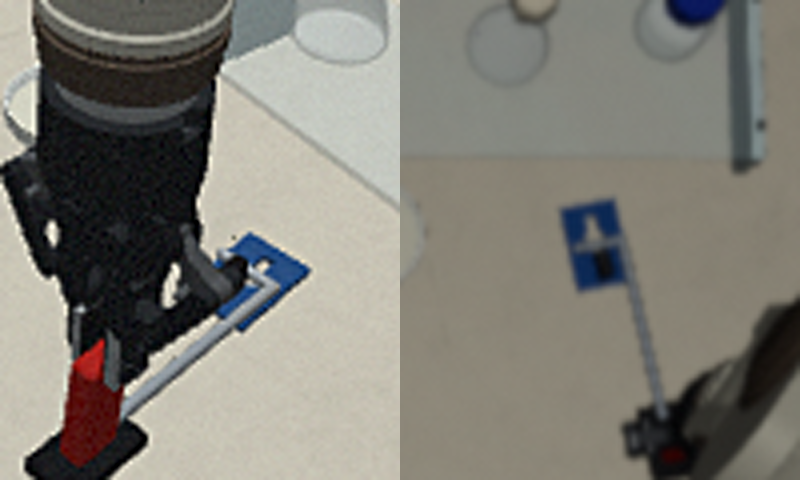

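The plate is out on the bench in front of the riser, at right crop (593,245), with its far edge about 20 mm clear. I'll pull slightly more, back the toe off, lift, and return the hook to its old clear spot.

```bash
python3 -m inch '[[[0,-12,-1,0,0,0,0],[0,-12,-1,0,0,0,0],[0,-6,0,0,0,0,0],[0,0,0,0,0,0,0],[0,6,0,0,0,0,0],[0,0,0,-20,0,0,0],[0,0,0,-25,0,0,0],[0,0,0,0,0,0,0]]]'
python3 -c "
from h import *
plan([.444,-.05,.088],[180,0,103.9],11,0)"
```

```text
time: 12.5
ee_pos: [0.3888, -0.2922, 0.0896]
tcp_rot: [179.9, -0.1, 11.5]
wrist_force: [0.6, -0.3, -1.2]
opening: 0.0133
grasp_force: 81.2
[[[0,9.3,-20.6,0.1,0.0,0.0,-8.4],[0,12.2,-19.0,0.1,0.0,0.0,-8.4],[0,14.9,-17.0,0.2,0.0,0.0,-8.4],[0,17.2,-14.6,0.1,0.0,0.0,-8.4],[0,19.1,-12.0,0.1,0.0,0.0,-8.4],[0,20.7,-9.1,0.1,0.0,0.0,-8.4],[0,21.8,-5.9,0.2,0.0,0.0,-8.4],[0,22.4,-2.7,0.1,0.0,0.0,-8.4]]]
[[[0,22.6,0.6,0.1,0.0,0.0,-8.4],[0,22.2,3.9,0.1,0.0,0.0,-8.4],[0,21.5,7.1,0.1,0.0,0.0,-8.4]]]
```

```bash
python3 -m inch '[[[0,9,-21,0,0,0,-8.4],[0,12,-19,0,0,0,-8.4],[0,15,-17,0,0,0,-8.4],[0,17,-15,0,0,0,-8.4],[0,19,-12,0,0,0,-8.4],[0,21,-9,0,0,0,-8.4],[0,22,-6,0,0,0,-8.4],[0,22,-3,0,0,0,-8.4]]]'
python3 -m inch '[[[0,22,1,0,0,0,-8.4],[0,22,4,0,0,0,-8.4],[0,22,7,0,0,0,-8.4],[0,0,0,0,0,0,0],[0,0,0,20,0,0,0],[0,0,0,20,0,0,0],[0,0,0,4,0,0,0],[0,0,0,0,0,0,0]]]'
```

```text
time: 13.5
ee_pos: [0.4265, -0.1139, 0.0869]
tcp_rot: [-179.9, -0.0, 79.0]
wrist_force: [0.8, -0.9, -1.3]
opening: 0.0138
grasp_force: 81.0
time: 14.5
ee_pos: [0.4416, -0.0495, 0.044]
tcp_rot: [-180.0, -0.0, 103.8]
wrist_force: [-0.1, -0.7, -0.8]
opening: 0.0135
grasp_force: 81.1
```

```bash
python3 -m inch '[[[0,0,0,1.5,0,0,0],[0,0,0,0,0,0,0],[60,0,0,0,0,0,0],[100,0,0,0,0,0,0],[100,0,0,0,0,0,0],[100,0,0,0,0,0,0],[100,0,0,-40,0,0,0],[100,0,0,-60,0,0,0]]]'
python3 - <<'E'
from h import *
np.set_printoptions(precision=4,suppress=True)
c=cam('top'); C=[cam('side'),c]
for n,cc in zip(('side','top'),C):
  for t in('hook','hook_tip'):
    m=finder.mark_of(n,t); 
    if m: print(n,t,m[0]['conf'],atz(cc,m[0]['position'],0 if t=='hook' else .014))
m=[bluemask(C[0],proj(C[0],[.535,-.24,.004])),bluemask(c,proj(c,[.535,-.24,.004]))]
for idx in([0,1],[0],[1]):
    o=fit([C[i] for i in idx],[m[i]*1. for i in idx],SH['plate'],(.535,-.24,.2)); print(idx,o.x,np.degrees(o.x[2]),o.fun)
    R=render(c,SH['plate'],o.x); 
print('rib',[ (t,[ (round(x['conf'],2),x['position']) for x in finder.mark_of(n,t)[:1]]) for n in('side','top') for t in('rib_top','plate','keyhole')])
cv2.imwrite('pics/t6b.png',np.hstack([cv2.resize(cv2.cvtColor(q['pixels'],4)[a:a+105,b:b+70],(400,600),interpolation=2) for q,a,b in((C[0],200,270),(C[1],150,295))]))
E
```

```text
time: 15.5
ee_pos: [0.4406, -0.0491, 0.1424]
tcp_rot: [-179.8, -0.1, 103.9]
wrist_force: [1.2, -0.3, -0.7]
opening: 0.0857
grasp_force: 0.0
side hook 0.63 [ 0.4452 -0.0638  0.    ]
side hook_tip 0.84 [0.3714 0.0947 0.014 ]
top hook_tip 0.62 [0.3776 0.085  0.014 ]
[0, 1] [ 0.5271 -0.2381  0.2274] 13.026382931809819 0.2396742501087532
[0] [ 0.5265 -0.2392  0.2318] 13.281074286600203 0.06002723867892401
[1] [ 0.5284 -0.2365  0.2246] 12.867901740001562 0.14676686031826214
rib [('rib_top', [(0.55, [297.1, 282.8])]), ('plate', [(0.55, [296.5, 287.7])]), ('keyhole', [(0.6, [306.9, 285.1])]), ('rib_top', [(0.6, [331.7, 204.8])]), ('plate', [(0.62, [329.8, 197.5])]), ('keyhole', [(0.6, [327.1, 196.7])])]
```

View pics/t6b.png

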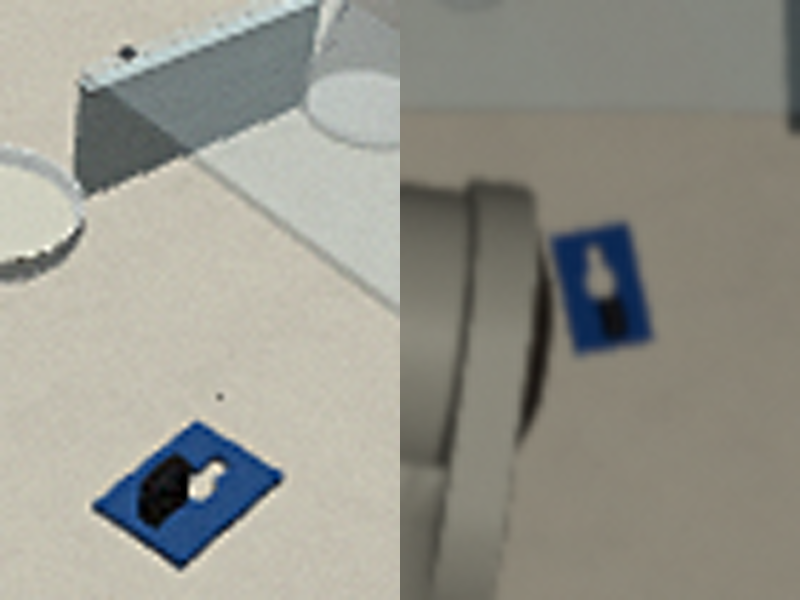

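Hook is down and free. Plate lies at right crop (602,290), yaw 13°, rib towards the robot. Go for the rib.

```bash
python3 -c "
from h import *
plan([.5085,-.2422,.10],[180,0,193],11,100)"
```

```text
[[[100,-18.5,1.7,3.8,-0.0,-0.0,-8.1],[100,-18.6,-0.9,3.8,-0.0,-0.0,-8.1],[100,-18.2,-3.5,3.8,-0.0,-0.0,-8.1],[100,-17.6,-6.1,3.8,-0.0,-0.0,-8.1],[100,-16.5,-8.4,3.8,-0.0,-0.0,-8.1],[100,-15.2,-10.7,3.8,-0.0,-0.0,-8.1],[100,-13.5,-12.8,3.9,-0.0,-0.0,-8.1],[100,-11.6,-14.5,3.8,-0.0,-0.0,-8.1]]]
[[[100,-9.4,-16.0,3.8,-0.0,-0.0,-8.1],[100,-7.1,-17.2,3.8,-0.0,-0.0,-8.1],[100,-4.6,-18.0,3.8,-0.0,-0.0,-8.1]]]
```

```bash
python3 -m inch '[[[100,-18.5,2,4,0,0,-8.1],[100,-18.5,-1,4,0,0,-8.1],[100,-18,-3.5,4,0,0,-8.1],[100,-17.5,-6,4,0,0,-8.1],[100,-16.5,-8.5,4,0,0,-8.1],[100,-15,-10.5,4,0,0,-8.1],[100,-13.5,-13,4,0,0,-8.1],[100,-11.5,-14.5,4,0,0,-8.1]]]'
python3 -m inch '[[[100,-9.5,-16,4,0,0,-8.1],[100,-7,-17,4,0,0,-8.1],[100,-4.5,-18,4,0,0,-8.1],[100,0,0,0,0,0,0],[100,0,0,0,0,0,0]]]'
python3 - <<'E'
from h import *
plan([.5083,-.2422,.04],[180,0,193],3,100)
s=bot.get_obs(); print(s['ee_pos'],s['tcp_rot'])
C=[cam('side')]; m=[bluemask(C[0],proj(C[0],[.53,-.24,.004]))]
o=fit(C,m,SH['plate'],(.527,-.238,.227)); print(o.x,o.fun)
C=[cam('top')]
for t in('plate','hook','hook_tip'):
  q=finder.mark_of('top',t); print(t,q and (q[0]['conf'],atz(C[0],q[0]['position'],0)))
E
```

```text
time: 17.1
ee_pos: [0.4904, -0.1897, 0.1101]
tcp_rot: [180.0, -0.0, 169.0]
wrist_force: [0.2, 0.3, 0.0]
opening: 0.085
grasp_force: 0.0
time: 17.73
ee_pos: [0.5083, -0.2411, 0.0985]
tcp_rot: [180.0, -0.0, -167.2]
wrist_force: [0.6, 0.7, 0.2]
opening: 0.0848
grasp_force: 0.0
[[[100,0.1,-0.4,19.5,0.0,-0.0,-0.1],[100,0.1,-0.3,19.5,0.0,-0.0,-0.1],[100,0.0,-0.4,19.5,0.0,-0.0,-0.1]]]
[ 0.50833233 -0.24113833  0.09846531] [ 1.79971915e+02 -2.12278586e-02 -1.67172039e+02]
[ 0.526727   -0.23934378  0.23231685] 0.05725852600292092
plate (0.45, array([ 0.53745893, -0.25153266,  0.        ]))
hook (0.83, array([ 0.448282  , -0.04805285,  0.        ]))
hook_tip (0.71, array([0.36928332, 0.08549887, 0.        ]))
```

```bash
python3 -m inch '[[[100,0,-1,30,0,0,0],[100,0,0,30,0,0,0],[100,0,0,20,0,0,0],[100,0,0,11,0,0,0],[0,0,0,0,0,0,0],[0,0,0,0,0,0,0],[0,0,0,0,0,0,0],[0,0,0,0,0,0,0]]]' 60
python3 -m inch '[[[0,0,0,0,0,0,0],[0,0,0,0,0,0,0],[0,0,0,-15,0,0,0],[0,0,0,-25,0,0,0],[0,0,0,0,0,0,0]]]'
python3 - <<'E'
from h import *
C=[cam('side'),cam('top')]
cv2.imwrite('pics/t7b.png',np.hstack([cv2.resize(cv2.cvtColor(q['pixels'],4)[a:a+90,b:b+60],(400,600),interpolation=2) for q,a,b in((C[0],210,265),(C[1],150,295))]))
E
```

```text
time: 18.98
ee_pos: [0.5091, -0.2427, 0.0082]
tcp_rot: [-180.0, 0.0, -167.0]
wrist_force: [-0.8, 0.4, 0.2]
opening: 0.0124
grasp_force: 0.0
time: 19.6
ee_pos: [0.5102, -0.2432, 0.0505]
tcp_rot: [-179.8, 0.2, -167.0]
wrist_force: [-0.5, 0.1, -0.3]
opening: -0.0
grasp_force: 0.0
```

View pics/t7b.png

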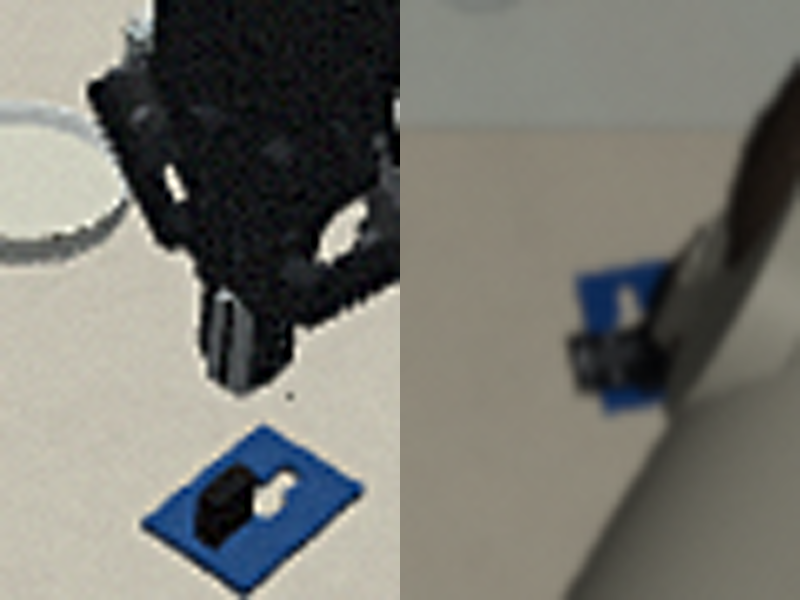

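The lift came up empty: the fingers shut at (240,385) with the plate still on the bench. I'll remeasure the plate.

```bash
python3 - <<'E'
from h import *
c=cam('side'); s=bot.get_obs()
o=fit([c],[bluemask(c,proj(c,[.53,-.24,.004]))*1.],SH['plate'],(.527,-.238,.227)); print(o.x,o.fun)
print('rib top proj',proj(c,[*Tz(o.x,np.array([[-.019,0,.026]]))[0]]),[m['position'] for m in finder.mark_of('side','rib_top')[:1]])
print('TCP',s['ee_pos'],'proj',proj(c,s['ee_pos']),'seen tip px',265+240*.15,210+388*.15)
E
```

```text
[ 0.52676921 -0.23933119  0.23273827] 0.05809394459677619
rib top proj [298.80169241 281.33375615] [[295.5, 283.9]]
TCP [ 0.50868298 -0.24248793  0.04735932] proj [299.41233206 273.79714667] seen tip px 301.0 268.2
```

```bash
python3 - <<'E'
from h import *
c=cam('side'); s=bot.get_obs(); print(s['ee_pos'],s['tcp_rot'],s['opening'])
g=c['pixels'].astype(int).mean(2).astype(int)
print(g[258:280,292:312])
for z in(0,.005,.01,.015): print(z,proj(c,np.array(s['ee_pos'])+[0,0,z]))
E
```

```text
[ 0.50838633 -0.24233562  0.04685142] [ 1.79955565e+02 -5.50779502e-02 -1.67007561e+02] 0.00012467714202650567
[[189 212  62  22  82  64   1  64  81  77  21  17  20  20  13  21   8  21
   14  10]
 [192 213  33  22  80  66   0  81  81  76  35   8  20  18  21  16  10  19
    4  23]
 [200 211  37  19  80  69   9  80  82  79  23  26  20  11  48  17  73  79
   72 110]
 [196 155  18  36  82  46  27  82  81  74  21  16  22  12  10   1 167 215
  204 201]
 [195 159  16  45  82  30  14  80  81  59  18  17  17  18  19   0 161 197
  191 187]
 [193 213  35  49  85  30  23  81  78  70  17  22  12  20  16   0 212 195
  185 190]
 [191 204 118  50  80  21  44  80  78  43   6  30   9  13   6   0 202 192
  188 186]
 [191 195 214  83  76   2  63  80  79  43  30  23   8   8  11  65 197 188
  185 189]
 [192 194 210  71  76   1  63  83  75  34  19  22   8  25  41 205 198 191
  188 189]
 [193 192 207  77  50  10  61  81  76  25  10   3  19  62 204 195 191 189
  184 191]
 [191 190 196 167  99  15  71  77  75  14  11  13 111 204 200 192 181 190
  186 189]
 [188 190 188 197 210 110  68  75  57  69  86 104 204 
[... 312 characters left out ...]
190 192 189 188 197 192 158 190 194 190 192 187
  189 187]
 [190 188 190 190 185 186 189 188 193 197 198 103  63  94 158 197 193 192
  189 187]
 [190 190 187 188 181 186 188 192 194 170  70  68  76  71  65 123 194 190
  190 190]
 [190 190 188 188 188 187 196 199 137  70  74  81  81  79  74  71 100 162
  195 196]
 [183 189 188 190 191 191 199 134  73  77  79  79  82  83  81  76  75  60
   96 160]
 [191 191 193 193 197 198 107  77  74  77  86  87  81  84  81  83  80  79
   72  61]
 [191 190 194 196 171  74  79  82  50  62  84  84  81  82  82  60  65  77
   77  75]]
0 [299.24330235 273.97801654]
0.005 [299.43856839 272.2809574 ]
0.01 [299.63513006 270.57263796]
0.015 [299.83300029 268.85294578]
```

```bash
python3 -m inch '[[[35,0,0,0,0,0,0],[35,0,0,0,0,0,0],[35,0,0,0,0,0,0],[35,0,0,20,0,0,0],[35,0,0,16,0,0,0],[35,0,0,3,0,0,0],[35,0,0,0,0,0,0]]]' 60
python3 -m inch '[[[35,0,0,2,0,0,0],[35,0,0,0,0,0,0]]]'; python3 -m inch '[[[35,0,0,2,0,0,0],[35,0,0,0,0,0,0]]]'
```

```text
time: 20.72
ee_pos: [0.5088, -0.2425, 0.0086]
tcp_rot: [180.0, -0.0, -167.0]
wrist_force: [0.3, 0.7, 0.3]
opening: 0.0299
grasp_force: 0.0
time: 20.98
ee_pos: [0.509, -0.2426, 0.0069]
tcp_rot: [-180.0, 0.0, -167.0]
wrist_force: [0.5, -0.7, -0.2]
opening: 0.03
grasp_force: 0.0
time: 21.22
ee_pos: [0.5088, -0.2425, 0.0045]
tcp_rot: [180.0, -0.0, -167.0]
wrist_force: [-0.5, 0.2, -0.8]
opening: 0.0299
grasp_force: 0.0
```

Still no contact at 4.5 mm, so the half-open fingers end higher than the nominal TCP. Closing here.

```bash
python3 -m inch '[[[35,0,0,1,0,0,0],[0,0,0,0,0,0,0],[0,0,0,0,0,0,0],[0,0,0,0,0,0,0],[0,0,0,0,0,0,0],[0,0,0,0,0,0,0]]]' 60
```

```text
time: 21.98
ee_pos: [0.5088, -0.2426, 0.0036]
tcp_rot: [-180.0, 0.0, -167.0]
wrist_force: [-0.5, 0.8, 0.9]
opening: 0.0001
grasp_force: 0.0
```

```bash
python3 - <<'E'
from h import *
C=[cam('side'),cam('top')]; s=bot.get_obs()
im=[]
for q,a,b in((C[0],250,270),(C[1],175,300)):
    I=cv2.resize(cv2.cvtColor(q['pixels'],4)[a:a+60,b:b+40],(400,600),interpolation=0)
    for X,col in((s['ee_pos'],(0,0,255)),(np.array(s['ee_pos'])+[0,0,.022],(0,255,0))):
        u=(proj(q,X)+.5-[b,a])*10; cv2.circle(I,tuple(int(v) for v in u),5,col,-1)
    im.append(I)
cv2.imwrite('pics/t8b.png',np.hstack(im))
o=fit(C[:1],[bluemask(C[0],proj(C[0],[.53,-.24,.004]))*1.],SH['plate'],(.527,-.238,.227)); print(o.x,o.fun)
E
```

```text
[ 0.52688311 -0.24031943  0.20542528] 0.12501700795972515
```

View pics/t8b.png

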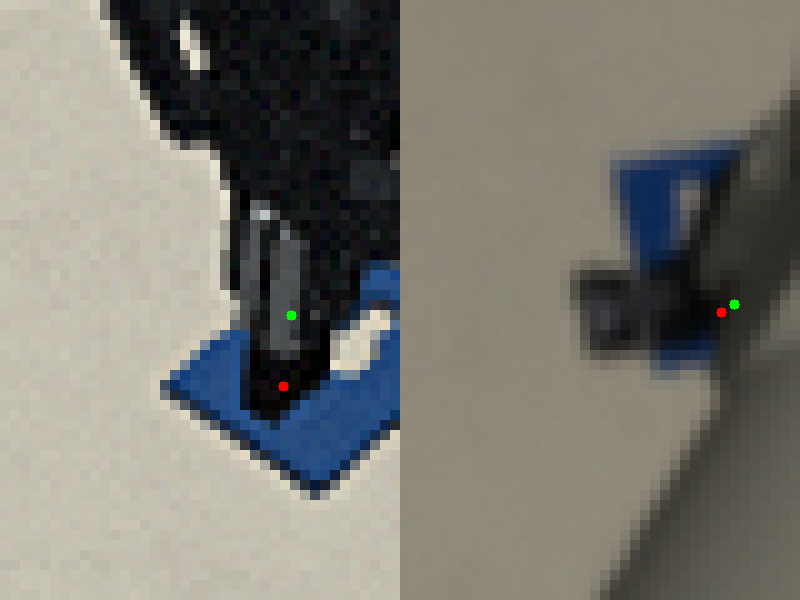

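The shut fingers' ends (left crop rows ~350) sit right on top of the rib, although the reported TCP (red dot) is about 20 mm lower. The physical fingertips therefore end roughly 20 mm above the nominal TCP. I'll open and go lower in steps, watching the force.

```bash
python3 -m inch '[[[35,0,0,0,0,0,0],[35,0,0,0,0,0,0],[35,0,0,0,0,0,0],[35,0,0,5,0,0,0],[35,0,0,3,0,0,0],[35,0,0,0,0,0,0]]]' 60
python3 -m inch '[[[35,0,0,3,0,0,0],[35,0,0,0,0,0,0]]]'; python3 -m inch '[[[35,0,0,3,0,0,0],[35,0,0,0,0,0,0]]]'
```

```text
time: 22.82
ee_pos: [0.5085, -0.2424, -0.0049]
tcp_rot: [180.0, -0.0, -167.0]
wrist_force: [0.8, -0.0, 0.1]
opening: 0.0299
grasp_force: 0.0
time: 23.08
ee_pos: [0.5087, -0.2425, -0.0077]
tcp_rot: [180.0, -0.0, -167.0]
wrist_force: [0.4, -0.0, -0.5]
opening: 0.0296
grasp_force: 0.0
time: 23.32
ee_pos: [0.5087, -0.2425, -0.0107]
tcp_rot: [180.0, -0.0, -167.0]
wrist_force: [-0.1, 0.5, 0.1]
opening: 0.0298
grasp_force: 0.0
```

```bash
python3 -m inch '[[[35,0,0,3,0,0,0],[35,0,0,0,0,0,0],[0,0,0,0,0,0,0],[0,0,0,0,0,0,0],[0,0,0,0,0,0,0],[0,0,0,0,0,0,0],[0,0,0,0,0,0,0]]]' 60
```

```text
time: 24.2
ee_pos: [0.5089, -0.2426, -0.0132]
tcp_rot: [-180.0, 0.0, -167.0]
wrist_force: [-1.1, 1.2, 3.9]
opening: 0.0082
grasp_force: 60.4
```

The rib is gripped (8 mm opening, 60 N). My picture views are used up, so from here on I work from numbers. I'll lift, and measure the console with my own segmentation.

```bash
python3 -m inch '[[[0,0,0,-10,0,0,0],[0,0,0,-30,0,0,0],[0,0,0,-50,0,0,0],[0,0,0,-50,0,0,0],[0,0,0,0,0,0,0]]]'
python3 - <<'E'
from h import *
np.set_printoptions(precision=4,suppress=True)
C=[cam('side'),cam('top')]; M=[]; P0=np.array([.697,.196,-.2])
for c in C:
    a=c['pixels'].astype(int); r=render(c,SH['console'],P0)>0
    med=np.median(a[r],0); print('med',med)
    m=((a.mean(2)<135)&((a[...,2]-a[...,0])>-8)|(a.mean(2)<40)); d=cv2.dilate(r.astype(np.uint8),np.ones((11,11)))>0
    m=(m&d).astype(np.uint8); m=cv2.morphologyEx(m,3,np.ones((5,5))); n,l,st,_=cv2.connectedComponentsWithStats(m); k=1+np.argmax(st[1:,4]); m=(l==k).astype(np.uint8)
    k=cv2.findContours(m,0,2)[0]; print('area',m.sum(),r.sum(),'hullarea',cv2.contourArea(cv2.convexHull(np.vstack(k)))); cv2.drawContours(m,k,-1,1,-1); M.append(m*1.)
for idx in([0,1],[0],[1]):
    o=fit([C[i] for i in idx],[M[i] for i in idx],SH['console'],P0); print(idx,o.x,np.degrees(o.x[2]),o.fun)
q=fit(C,M,SH['console'],P0).x
# patches round predicted stud head & disk
for c,n in zip(C,('side','top')):
    X=Tz(q,np.array([[-.0755,0,.061]]))[0]; nrm=Tz([0,0,q[2]],np.array([[-.3442,0,.9389]]))[0]
    u=proj(c,X+.0085*nrm); print(n,'pred head',u); a=c['pixels'].astype(int).mean(2).astype(int); i,j=int(u[1]),int(u[0]); print(j-8,i-8); print(a[i-8:i+9,j-8:j+9])
s=bot.get_obs(); print(s['ee_pos'],s['tcp_rot'],s['opening'],s['grasp_force'],s['wrist_force'])
E
```

```text
time: 24.82
ee_pos: [0.5106, -0.2434, 0.1315]
tcp_rot: [-179.7, 0.3, -167.0]
wrist_force: [-0.2, -0.0, 0.1]
opening: 0.0084
grasp_force: 60.0
med [100. 109. 112.]
area 1943 1968 hullarea 2207.0
med [61. 67. 71.]
area 2298 2488 hullarea 2279.0
[0, 1] [ 0.6991  0.1993 -0.1732] -9.922745539787085 0.146805586400789
[0] [ 0.6971  0.1951 -0.1801] -10.319808839191262 0.09564799576704741
[1] [ 0.6991  0.1993 -0.1828] -10.471327594232203 0.03752953187963304
side pred head [236.7787 171.2771]
228 163
[[186 188 185 185 184 189 190 189 191 170 126 134 115 110 114 110 117]
 [191 186 186 188 193 192 194 194 151 106 132 110 123 116 117 112 114]
 [188 188 188 194 193 198 149 101 102 109 112 108 116 112 112 114 113]
 [190 192 194 196 154 101 104 108 117 110 111 117 112 113 115 110 113]
 [190 198 150 104 106 107 112 113 113 117 112 116 117 114 113 115 112]
 [151 101 103 108 109 115 117 114 115 116 117 114 112 115 113 115 111]
 [102 111 107 111 111 114 114 114 117 112 114 115 114 115 111 112 112]
 [113 113 109 110 110 111 115 112 110 111 116 116 116 113 118 113 111]
 [112 112 112 114 112 114 110 109 11
[... 987 characters left out ...]
68 71 76 80 79 76 70 68 67 67 67 67]
 [67 67 67 68 69 69 74 88 97 96 86 71 68 67 67 67 66]
 [67 66 67 67 67 68 75 89 99 98 86 72 67 66 67 66 67]
 [67 66 68 67 67 68 70 80 89 90 80 70 67 65 66 67 67]
 [67 68 66 67 66 66 68 70 74 76 71 67 65 64 66 66 66]
 [67 67 68 66 66 66 68 67 68 67 67 66 65 66 66 65 66]
 [66 67 66 67 66 65 65 65 65 65 65 65 67 66 65 65 67]
 [68 66 67 65 65 62 61 59 60 62 64 65 66 66 67 66 66]
 [68 67 66 64 60 51 45 45 49 52 59 63 66 66 65 65 66]
 [66 67 65 58 47 34 27 24 27 35 47 58 63 66 65 65 65]
 [67 66 62 48 33 21 17 16 16 21 30 46 58 65 65 65 65]]
[ 0.5089 -0.2426  0.1269] [-179.9752    0.0275 -167.009 ] 0.008738849373511774 59.99218940734863 [-0.6871  0.0007 -0.7782]
```

```bash
cat >> h.py <<'E'
YC=np.radians(-10.3); ST=np.array([.6242,.2115,.061])
RS=Ro.from_euler('z',YC)*Ro.from_euler('y',-np.arctan2(55,150))
RT=RS*Ro.from_euler('y',np.pi)
def tcp_for(px,py,pz,off=(-18.9,0,-13.2)): return ST+RS.apply((np.array([px,py,pz])+off)/1000)
E
python3 - <<'E'
from h import *
C=[cam('side'),cam('top')]
print('head top tri',tri([ray(C[0],(236.9,172.0)),ray(C[1],(184.5,161.7))]),'expected',ST+RS.apply([0,0,.0095]))
t=tcp_for(-2,0,30); print(t,RT.as_euler('xyz',degrees=True)); plan(t,RT,12,0)
E
```

```text
head top tri [0.62302665 0.21324946 0.06589337] expected [0.62098228 0.21208476 0.06991933]
[0.59920342 0.21604265 0.0695782 ] [-180.           20.13630343  169.7       ]
[[[0,-16.0,35.5,4.7,0.3,-1.7,1.9],[0,-14.6,36.0,4.9,0.3,-1.7,1.9],[0,-13.3,36.6,5.1,0.3,-1.7,1.9],[0,-12.0,36.9,5.4,0.3,-1.7,1.9],[0,-10.5,37.4,5.4,0.3,-1.7,1.9],[0,-9.1,37.7,5.6,0.3,-1.7,1.9],[0,-7.7,38.1,5.6,0.3,-1.7,1.9],[0,-6.3,38.3,5.7,0.3,-1.7,1.9]]]
[[[0,-4.8,38.5,5.5,0.3,-1.7,1.9],[0,-3.4,38.7,5.6,0.3,-1.7,1.9],[0,-2.0,38.7,5.3,0.3,-1.7,1.9],[0,-0.5,38.9,5.3,0.3,-1.7,1.9]]]
```

```bash
python3 - <<'E'
from h import *
t=tcp_for(-2,0,65); print(t); plan(t,RT,12,0)
E
```

```text
[0.58734868 0.21819702 0.10243887]
[[[0,-15.1,35.9,1.9,0.3,-1.7,1.9],[0,-13.8,36.4,2.2,0.3,-1.7,1.9],[0,-12.5,36.8,2.3,0.3,-1.7,1.9],[0,-11.2,37.3,2.6,0.3,-1.7,1.9],[0,-9.9,37.6,2.6,0.3,-1.7,1.9],[0,-8.5,37.9,2.7,0.3,-1.7,1.9],[0,-7.3,38.2,2.8,0.3,-1.7,1.9],[0,-5.8,38.5,2.7,0.3,-1.7,1.9]]]
[[[0,-4.6,38.6,2.7,0.3,-1.7,1.9],[0,-3.1,38.7,2.6,0.3,-1.7,1.9],[0,-1.8,38.9,2.5,0.3,-1.7,1.9],[0,-0.4,38.9,2.3,0.3,-1.7,1.9]]]
```

```bash
python3 -m inch '[[[0,-15,36,2,0.3,-1.7,1.9],[0,-14,36.5,2,0.3,-1.7,1.9],[0,-12.5,37,2,0.3,-1.7,1.9],[0,-11,37,2.5,0.3,-1.7,1.9],[0,-10,37.5,2.5,0.3,-1.7,1.9],[0,-8.5,38,2.5,0.3,-1.7,1.9],[0,-7.5,38,3,0.3,-1.7,1.9],[0,-6,38.5,3,0.3,-1.7,1.9]]]'
python3 -m inch '[[[0,-4.5,38.5,2.5,0.3,-1.7,1.9],[0,-3,38.5,2.5,0.3,-1.7,1.9],[0,-2,39,2.5,0.3,-1.7,1.9],[0,0,39,2.5,0.3,-1.7,1.9],[0,0,0,0,0,0,0],[0,0,0,0,0,0,0]]]'
python3 - <<'E'
from h import *
np.set_printoptions(precision=4,suppress=True)
s=bot.get_obs(); print(s['ee_pos'],s['tcp_rot'],s['opening'])
plan(tcp_for(-2,0,25),RT,4,0)
C=[cam('side'),cam('top')]
# visible plate silhouette vs predicted pose from tool
Rt=Ro.from_euler('xyz',s['tcp_rot'],degrees=True); Rp=Rt*Ro.from_euler('y',np.pi)
o=np.array(s['ee_pos'])-Rp.apply([-.0189,0,-.0132]); print('plate origin pred',o)
for n,c in zip(('side','top'),C):
    m=bluemask(c,proj(c,o+Rp.apply([.01,0,.004]))); ys,xs=np.nonzero(m)
    uv=np.array([proj(c,o+Rp.apply(P)) for P in SH['plate'][0]])
    print(n,'mask box',xs.min(),xs.max(),ys.min(),ys.max(),m.sum(),'pred box',uv.min(0),uv.max(0))
    for t,P in(('keyhole',[.002,0,0]),('rib_top',[-.019,0,.026]),('plate',[0,0,0])):
        q=finder.mark_of(n,t); print(t,q and (round(q[0]['conf'],2),q[0]['position']),proj(c,o+Rp.apply(P)))
E
```

```text
time: 26.02
ee_pos: [0.5612, 0.0655, 0.1099]
tcp_rot: [-179.4, 13.7, 177.7]
wrist_force: [0.3, 0.2, -0.9]
opening: 0.0079
grasp_force: 60.0
time: 26.78
ee_pos: [0.5872, 0.2173, 0.1025]
tcp_rot: [179.5, 20.5, 169.9]
wrist_force: [1.0, 0.9, -0.8]
opening: 0.0084
grasp_force: 60.0
[0.5872 0.2173 0.1025] [179.5264  20.4526 169.9134] 0.008426979356102721
[[[0,0.1,0.1,10.0,0.1,0.1,0.1],[0,0.0,0.2,10.0,0.1,0.1,0.1],[0,0.1,0.1,10.0,0.1,0.1,0.1],[0,-0.0,0.2,10.0,0.1,0.1,0.1]]]
plate origin pred [0.6001 0.2149 0.1214]
side mask box 219 241 151 165 164 pred box [217.7973 149.2436] [241.9388 165.874 ]
keyhole (0.48, [233.2, 157.5]) [230.9468 157.3994]
rib_top (0.67, [221.5, 156.2]) [222.0846 153.7976]
plate (0.7, [226.7, 155.7]) [230.3852 157.6944]
top mask box 173 189 154 172 250 pred box [171.5203 153.6267] [190.509  179.3696]
keyhole (0.48, [196.5, 142.8]) [181.3047 165.2573]
rib_top (0.69, [178.5, 172.6]) [178.3933 173.9265]
plate (0.52, [180.0, 161.2]) [181.1926 165.928 ]
```

```bash
python3 -m inch '[[[0,0,0,12.5,0,0,0],[0,0,0,12.5,0.3,0.3,0.3],[0,0,0.5,12.5,0,0,0],[0,0,0,10,0,0,0],[0,0,0,0,0,0,0],[0,0,0,0,0,0,0]]]'
python3 - <<'E'
from h import *
np.set_printoptions(precision=4,suppress=True,linewidth=150)
s=bot.get_obs(); print(s['ee_pos'],s['tcp_rot'],s['wrist_force'])
C=[cam('side'),cam('top')]
Rp=Ro.from_euler('xyz',s['tcp_rot'],degrees=True)*Ro.from_euler('y',np.pi)
o=np.array(s['ee_pos'])-Rp.apply([-.0189,0,-.0132]); print('plate in stud (mm)',RS.inv().apply(o-ST)*1000)
obs={'side':(236.9,172.0),'top':(184.5,161.7)}
for n,c in zip(('side','top'),C):
    print(n,'head pred',proj(c,ST+RS.apply([0,0,.0095])),'obs',obs[n],'J x,y(1mm)',proj(c,ST+RS.apply([.001,0,.0095]))-proj(c,ST+RS.apply([0,0,.0095])),proj(c,ST+RS.apply([0,.001,.0095]))-proj(c,ST+RS.apply([0,0,.0095])))
    print('hole pred',proj(c,o+Rp.apply([.002,0,.002])),'slot end',proj(c,o+Rp.apply([.022,0,.002])))
    m=bluemask(c,proj(c,o+Rp.apply([.01,0,.004]))); ys,xs=np.nonzero(m); uv=np.array([proj(c,o+Rp.apply(P)) for P in SH['plate'][0]]); print('mask',xs.min(),xs.max(),ys.min(),ys.max(),'pred',uv.min(0),uv.max(0))
    u=proj(c,o+Rp.apply([.007,0,.002])); i,j=int(u[1]),int(u[0]); a=c['pixels'].astype(int); print(j-8,i-9); print((a[...,2]-a[...,0])[i-9:i+10,j-8:j+9])
E
```

```text
time: 27.92
ee_pos: [0.6046, 0.2156, 0.0596]
tcp_rot: [179.6, 20.3, 169.5]
wrist_force: [-0.0, -0.8, -0.4]
opening: 0.0083
grasp_force: 60.0
[0.6046 0.2156 0.0596] [179.6101  20.2817 169.5162] [-0.0082 -0.7765 -0.4252]
plate in stud (mm) [-0.4117  0.4454 18.8312]
side head pred [236.6706 171.1636] obs (236.9, 172.0) J x,y(1mm) [ 0.2726 -0.1429] [-0.1096 -0.1331]
hole pred [235.8987 168.1148] slot end [241.3719 165.2498]
mask 224 246 162 176 pred [223.2576 160.5125] [246.8561 177.0199]
229 158
[[  9   0 -18 -23 -18 -19 -16 -20 -19 -20  -8  -6  -4  -5  -5  -7  -4]
 [  1   4 -11 -19 -16 -16 -16 -21 -19 -18  -8  -5  -5  -8  -2 -10   0]
 [  5   2  -5 -20 -19 -17 -19 -16 -22 -12  -2  -5 -12  -9  -1  11  12]
 [  2   5  -8 -22 -20 -19 -18 -22 -22  -5 -13  -7  -3  -5  11  10  11]
 [  9  -8 -22 -18 -18 -20 -18 -22 -25 -14  -7  41 104  59  10   8  10]
 [  6  -5 -21 -21 -18 -20 -26 -25 -24  39  97  99  94  93  54   5  10]
 [  2   6 -12 -21 -24 -24 -33  29  95  99  89  89  85  91  97  54   4]
 [  6   8 -11 -25 -33  32 101  98  95  89  89  91  71  86  94 100  53]
 [ -3   4   2  38  95  98  95  94 
[... 1307 characters left out ...]
23 51 69 71 71 69 56 28 15 25 55 69 71 70 70 56 28]
 [28 56 70 70 70 66 50 22 15 29 56 70 70 69 69 52 22]
 [34 59 71 72 68 54 32 15 15 30 56 69 71 69 68 45 18]
 [39 62 69 71 62 38 19 12 14 27 50 67 70 71 63 40 17]
 [44 65 70 71 59 30 14 11 14 22 43 62 71 70 60 33 15]
 [47 66 70 69 59 27 13 11 12 19 42 63 71 69 57 28 13]
 [50 68 70 71 61 33 16 13 13 20 45 65 71 69 53 24 12]
 [49 60 64 67 63 46 28 21 22 30 54 68 71 67 46 19 11]
 [34 43 51 54 54 49 38 34 40 54 64 70 72 66 43 18 11]
 [14 16 24 25 28 23 19 23 37 56 68 70 70 63 38 16 10]
 [ 3  3  6  7  8  6  3  7 20 40 61 69 70 60 33 13 10]
 [ 1  0  2  2  3  1  2  5  6 21 47 62 66 55 27 12  9]
 [ 1  3  1  1  2  1  2  3  2  8 27 45 58 46 21 12  9]]
```

```bash
python3 -m inch '[[[0,2,-2,0,0,0,0],[0,0,0,4,0,0,0],[0,0,0,0,0,0,0],[0,0,0,0,0,0,0]]]'
cat > chk.py <<'E'
from h import *
np.set_printoptions(precision=2,suppress=True,linewidth=150)
s=bot.get_obs(); c=cam('top')
Rp=Ro.from_euler('xyz',s['tcp_rot'],degrees=True)*Ro.from_euler('y',np.pi)
o=np.array(s['ee_pos'])-Rp.apply([-.0189,0,-.0132]); pz=RS.inv().apply(o-ST)*1000; print('plate in stud (mm)',pz,'F',s['wrist_force'],'rv err deg',np.degrees((RS.inv()*Rp).as_rotvec()))
a=c['pixels'].astype(int); b=a[...,2]-a[...,0]
u=proj(c,o+Rp.apply([.002,0,.002])); print('hole pred',u,'head obs 184.4,161.8; perfect hole for this height:',proj(c,ST+RS.apply([0,0,pz[2]/1000+.002]))+[-.2,-.45])
i,j=int(u[1]),int(u[0]); print(j-9,i-7); print(b[i-7:i+5,j-9:j+10]); print(a[i-4:i+5,j-4:j+5].mean(2).astype(int))
E
python3 chk.py
```

```text
time: 28.52
ee_pos: [0.6036, 0.2137, 0.0548]
tcp_rot: [179.6, 20.3, 169.5]
wrist_force: [-0.2, 0.1, -1.1]
opening: 0.0084
grasp_force: 60.0
plate in stud (mm) [-2.61 -1.6  14.56] F [-0.15  0.09 -1.05] rv err deg [ 0.32 -0.13 -0.17]
hole pred [184.67 162.92] head obs 184.4,161.8; perfect hole for this height: [183.98 162.16]
175 155
[[10 10 17 42 64 71 71 70 69 64 60 64 67 69 67 66 62 54 32]
 [10  9 18 47 66 72 71 70 64 47 40 47 61 68 69 69 69 58 32]
 [10 11 20 50 68 69 71 68 58 31 20 29 54 69 70 71 70 58 28]
 [11 11 23 53 70 70 70 69 51 23 16 29 56 68 72 70 68 51 23]
 [10 14 32 59 70 70 71 63 41 18 16 34 58 70 70 69 66 47 19]
 [10 16 38 62 70 71 65 49 29 15 18 38 60 69 70 69 64 40 17]
 [10 18 44 65 70 69 60 34 18 13 17 31 54 68 70 69 60 34 15]
 [10 19 47 67 70 70 53 24 13 11 12 22 45 66 71 70 57 28 13]
 [13 22 52 69 71 69 52 21 12 11 11 18 46 67 70 70 52 23 11]
 [11 27 52 68 69 69 59 31 17 14 14 26 53 69 71 67 47 19 11]
 [10 23 44 60 66 67 63 40 28 24 28 44 63 69 70 66 43 17 10]
 [ 4 12 26 41 49 51 48 34 29 33 46 58 68 71 71 62 38 16 10]]
[[45 44 44 47 58 63 60 49 45]
 [45 44 47 53 62 66 60 48 45]
 [44 46 52 67 77 77 65 50 45]
 [45 49 61 83 96 94 78 56 47]
 [44 48 63 87 99 97 82 58 47]
 [44 46 60 77 88 89 78 58 46]
 [45 44 48 61 69 73 66 52 44]
 [42 39 39 47 51 58 56 48 45]
 [37 34 27 29 34 43 47 45 44]]
```

```bash
python3 -m inch '[[[0,-1,0.3,0,0,0,0],[0,0,0,4,0,0,0],[0,0,0,0,0,0,0]]]'
python3 -m inch '[[[0,0,0,2.5,0,0,0],[0,0,0,0,0,0,0]]]'; python3 -m inch '[[[0,0,0,2,0,0,0],[0,0,0,0,0,0,0]]]'; python3 chk.py
```

```text
time: 28.95
ee_pos: [0.6058, 0.2135, 0.0509]
tcp_rot: [179.6, 20.2, 169.5]
wrist_force: [-1.3, -0.3, -0.9]
opening: 0.0081
grasp_force: 59.9
time: 29.2
ee_pos: [0.6068, 0.2134, 0.0488]
tcp_rot: [179.6, 20.2, 169.5]
wrist_force: [-0.6, 0.7, -1.0]
opening: 0.0084
grasp_force: 59.9
time: 29.45
ee_pos: [0.6075, 0.2133, 0.0471]
tcp_rot: [179.6, 20.3, 169.5]
wrist_force: [-0.7, 0.8, -0.7]
opening: 0.0086
grasp_force: 59.9
plate in stud (mm) [-1.65 -1.3   5.95] F [-0.71  0.8  -0.74] rv err deg [ 0.31 -0.12 -0.17]
hole pred [185.17 162.15] head obs 184.4,161.8; perfect hole for this height: [184.52 161.72]
176 155
[[10 14 28 56 69 72 71 69 61 48 50 58 67 69 70 69 66 45 19]
 [10 14 33 58 71 69 71 67 47 25 29 48 64 71 71 72 65 41 18]
 [11 16 38 61 69 70 69 63 41 19 20 45 65 71 72 70 61 34 15]
 [10 17 45 65 70 69 68 57 32 15 19 47 67 71 70 71 56 29 12]
 [10 19 48 67 70 70 60 43 24 13 21 49 68 70 70 68 53 23 11]
 [13 23 51 68 70 67 46 26 15 13 20 44 66 70 68 66 47 19 10]
 [13 29 55 69 71 64 36 17 13 14 16 35 60 70 71 65 44 18 11]
 [16 35 59 69 69 64 35 15 12 11 16 31 57 69 71 63 38 16 11]
 [16 41 63 69 70 63 42 20 13 13 17 35 60 70 71 61 32 13 10]
 [15 36 57 63 66 66 54 31 20 21 30 49 66 71 71 56 29 14 11]
 [ 7 21 38 46 51 54 50 35 32 38 52 64 70 71 68 52 22 12 10]
 [ 2  6 14 18 23 24 22 19 19 30 48 62 68 70 67 46 19 10 10]]
[[44 45 47 52 63 64 53 46 45]
 [44 46 55 61 66 65 53 45 45]
 [44 49 67 77 79 72 57 48 44]
 [44 55 81 96 95 84 63 49 45]
 [44 57 85 98 97 85 64 50 45]
 [45 54 73 86 89 78 61 49 46]
 [42 45 50 63 70 63 53 45 43]
 [36 33 31 38 46 49 46 44 44]
 [21 20 14 19 30 40 44 45 45]]
```

The head is passing through the hole (aligned to about 0.1 px) with no contact. Continue down to the face.

```bash
for i in 1; do python3 -m inch '[[[0,0,0,2,0,0,0],[0,0,0,1,0,0,0],[0,0,0,0,0,0,0]]]' | grep -E "ee_pos|wrist"; python3 -m inch '[[[0,0,0,1,0,0,0],[0,0,0,0,0,0,0]]]' | grep -E "ee_pos|wrist"; python3 -m inch '[[[0,0,0,1,0,0,0],[0,0,0,0,0,0,0]]]'| grep -E "ee_pos|wrist"; done
```

```text
ee_pos: [0.6085, 0.2132, 0.0443]
wrist_force: [0.1, -0.3, 0.1]
ee_pos: [0.6089, 0.2131, 0.0434]
wrist_force: [0.2, -0.0, -1.3]
ee_pos: [0.6092, 0.2131, 0.0424]
wrist_force: [-0.6, 0.3, -0.6]
```

```bash
for i in 1; do python3 -m inch '[[[0,0,0,1,0,0,0],[0,0,0,0,0,0,0]]]' | grep -E "ee_pos|wrist"; python3 -m inch '[[[0,0,0,0.7,0,0,0],[0,0,0,0,0,0,0]]]'| grep -E "ee_pos|wrist"; done; python3 chk.py | head -1
```

```text
ee_pos: [0.6096, 0.2131, 0.0415]
wrist_force: [-0.1, 0.4, -1.1]
ee_pos: [0.6098, 0.2131, 0.0412]
wrist_force: [-1.0, 0.5, 1.6]
plate in stud (mm) [-1.5  -1.16 -0.39] F [-0.95  0.45  1.57] rv err deg [ 0.32 -0.14 -0.17]
```

```bash
python3 -m inch '[[[0,2,0,0,0,0,0],[0,2,0,0,0,0,0],[0,2,0,0,0,0,0],[0,0,0,0,0,0,0]]]'; python3 -m inch '[[[0,2,0,0,0,0,0],[0,2,0,0,0,0,0],[0,2,0,0,0,0,0],[0,0,0,0,0,0,0]]]' | grep -E "ee_pos|wrist";python3 chk.py | head -1
```

```text
time: 31.42
ee_pos: [0.6043, 0.2142, 0.0391]
tcp_rot: [179.6, 20.3, 169.5]
wrist_force: [-1.9, 1.0, 3.8]
opening: 0.0085
grasp_force: 60.7
ee_pos: [0.5988, 0.2152, 0.0371]
wrist_force: [-0.8, 0.2, 4.6]
plate in stud (mm) [-13.46  -1.02  -0.34] F [-0.79  0.21  4.64] rv err deg [ 0.34 -0.16 -0.17]
```

```bash
python3 -m inch '[[[0,2,0,0,0,0,0],[0,1.5,0,0,0,0,0],[0,0,0,0,0,0,0]]]' | grep -E "ee_pos|wrist"; python3 -m inch '[[[0,1,0,0,0,0,0],[0,0,0,0,0,0,0]]]' | grep -E "ee_pos|wrist"; python3 -m inch '[[[0,1,0,0,0,0,0],[0,0,0,0,0,0,0]]]' | grep -E "ee_pos|wrist";python3 chk.py | head -1
```

```text
ee_pos: [0.5956, 0.2158, 0.0359]
wrist_force: [-0.4, 0.4, 5.4]
ee_pos: [0.5948, 0.2159, 0.0356]
wrist_force: [-0.0, 1.2, 5.8]
ee_pos: [0.5939, 0.2161, 0.0353]
wrist_force: [0.7, 0.9, 6.2]
plate in stud (mm) [-18.77  -1.01  -0.29] F [0.71 0.92 6.18] rv err deg [ 0.34 -0.17 -0.18]
```

```bash
for i in 1; do python3 -m inch '[[[0,0.8,0,0,0,0,0],[0,0,0,0,0,0,0]]]' | grep -E "ee_pos|wrist"; python3 -m inch '[[[0,0.7,0,0,0,0,0],[0,0,0,0,0,0,0]]]' | grep -E "ee_pos|wrist"; done;python3 chk.py | head -1
```

```text
ee_pos: [0.5932, 0.2163, 0.035]
wrist_force: [-0.2, 0.6, 5.8]
ee_pos: [0.5927, 0.2163, 0.0349]
wrist_force: [1.6, 0.5, 4.3]
plate in stud (mm) [-20.02  -1.02  -0.29] F [1.6  0.48 4.3 ] rv err deg [ 0.34 -0.2  -0.19]
```

```bash
python3 -m inch '[[[0,0.8,0,0,0,0,0],[0,0,0,0,0,0,0],[0,0,0,0,0,0,0]]]' | grep -E "ee_pos|wrist"; python3 chk.py | head -1;python3 -m inch '[[[0,0.8,0,0,0,0,0],[0,0,0,0,0,0,0],[0,0,0,0,0,0,0]]]' | grep -E "ee_pos|wrist"; python3 chk.py
```

```text
ee_pos: [0.5925, 0.2164, 0.0348]
wrist_force: [5.5, -0.8, 4.8]
plate in stud (mm) [-20.28  -0.99  -0.23] F [ 5.51 -0.82  4.75] rv err deg [ 0.34 -0.25 -0.21]
ee_pos: [0.5924, 0.2164, 0.0348]
wrist_force: [9.2, -1.1, 3.1]
plate in stud (mm) [-20.43  -1.    -0.19] F [ 9.22 -1.06  3.11] rv err deg [ 0.34 -0.32 -0.24]
hole pred [184.41 167.85] head obs 184.4,161.8; perfect hole for this height: [184.91 161.41]
175 160
[[10 11 18 47 66 71 70 65 50 35 35 49 62 67 65 63 60 48 25]
 [ 9 11 20 50 69 71 69 58 34 21 20 33 56 68 70 70 68 50 22]
 [10 12 22 53 69 71 70 53 29 15 15 26 52 68 71 70 67 46 19]
 [ 9 14 30 57 70 72 70 58 36 15 16 31 57 69 70 70 64 40 17]
 [10 16 40 60 69 71 70 60 38 16 17 40 63 70 71 71 61 33 15]
 [11 18 44 65 70 69 63 45 25 13 17 40 63 69 70 70 57 29 13]
 [10 21 47 66 71 69 54 27 13  9 13 31 57 70 70 69 52 23 11]
 [13 23 51 68 69 68 47 18 10  9  9 22 52 68 69 66 47 19 10]
 [14 28 55 69 70 65 46 18  9  8 10 23 53 67 69 65 42 16 10]
 [14 32 57 67 69 66 52 26 12 10 16 32 58 69 68 62 37 14 10]
 [14 34 58 66 66 64 58 38 27 28 37 50 65 69 70 60 33 14 10]
 [10 29 46 51 50 49 48 33 31 38 55 62 68 69 70 55 26 12 10]]
[[44 46 51 69 87 89 73 54 45]
 [44 44 47 57 70 73 60 48 44]
 [44 46 50 56 64 64 56 46 44]
 [44 45 54 61 64 64 58 49 44]
 [43 47 54 59 61 61 60 50 45]
 [43 43 44 44 48 52 54 50 45]
 [43 39 32 27 30 37 44 45 43]
 [42 38 30 25 25 32 40 42 45]
 [38 31 24 23 28 37 42 44 45]]
```

Firm stop at the slot's end, with the head over it. I'll relax the push, release, retreat and verify.

```bash
python3 -m inch '[[[0,-1.2,0,0,0,0,0],[0,0,0,0,0,0,0],[30,0,0,0,0,0,0],[40,0,0,0,0,0,0],[40,0,0,0,0,0,0],[40,0,0,0,0,0,0],[40,0,0,-10,0,0,0],[40,0,0,-20,0,0,0]]]'
python3 -m inch '[[[40,0,0,-50,0,0,0],[40,0,0,-60,0,0,0],[40,-50,0,-30,0,0,0],[40,30,-60,0,0,0,0],[40,30,-60,0,0,0,0],[40,0,-60,0,0,0,0],[40,0,-60,0,0,0,0],[40,0,0,0,0,0,0]]]'
cat > fin.py <<'E'
from h import *
np.set_printoptions(precision=4,suppress=True)
C=[cam('side'),cam('top')]
def ren(c,v):
    R=RS*Ro.from_euler('z',v[2]); o=ST+RS.apply([v[0],v[1],0]); m=np.zeros((1536,2048),np.uint8)
    uv=np.array([proj(c,o+R.apply(P)) for P in SH['plate'][0]]); cv2.fillConvexPoly(m,cv2.convexHull(((uv+.5)*4).astype(np.float32)).round().astype(np.int32),255); return cv2.resize(m,(512,384),interpolation=cv2.INTER_AREA)/255.
M=[bluemask(c,proj(c,ST+RS.apply([-.01,0,.004])))*1. for c in C]
for idx in([0],[1],[0,1]):
    f=lambda v:sum(1-np.minimum(ren(C[i],v),M[i]).sum()/np.maximum(ren(C[i],v),M[i]).sum() for i in idx)
    q=np.array([-.0195,0,0]); r=minimize(f,q,method='Nelder-Mead',options=dict(initial_simplex=np.vstack([q,q+[.005,0,0],q+[0,.005,0],q+[0,0,.1]]),xatol=1e-4)); print(idx,r.x,r.fun)
for n,c in zip(('side','top'),C):
    for t,z in(('hook',0),('hook_tip',.014),('petri_dish',0),('plugged_flask',0),('small_bottle',.073),('tall_flask',.073)):
        q=finder.mark_of(n,t); print(n,t,q and (round(q[0]['conf'],2),atz(c,q[0]['position'],z)))
s=bot.get_obs(); print(s['time'],s['ee_pos'],s['wrist_force'])
E
python3 fin.py
```

```text
time: 35.3
ee_pos: [0.581, 0.2178, 0.0624]
tcp_rot: [179.7, 20.2, 169.5]
wrist_force: [-0.4, 0.2, 0.2]
opening: 0.0342
grasp_force: 0.0
time: 36.3
ee_pos: [0.4859, -0.0048, 0.1915]
tcp_rot: [179.6, 20.4, 169.2]
wrist_force: [0.2, 0.6, 0.3]
opening: 0.0344
grasp_force: 0.0
[0] [-0.0206 -0.004   0.0364] 0.09977371338412655
[1] [-0.018   0.001  -0.0031] 0.07261292166952538
[0, 1] [-0.0196 -0.0004  0.0098] 0.24044109334615282
side hook (0.6, array([0.6516, 0.2799, 0.    ]))
side hook_tip (0.6, array([0.3611, 0.0782, 0.014 ]))
side petri_dish (0.9, array([ 0.5492, -0.064 ,  0.    ]))
side plugged_flask (0.58, array([0.7185, 0.3218, 0.    ]))
side small_bottle (0.89, array([ 0.7216, -0.2791,  0.073 ]))
side tall_flask (0.82, array([ 0.6876, -0.1559,  0.073 ]))
top hook (0.67, array([ 0.4414, -0.046 ,  0.    ]))
top hook_tip (0.64, array([0.3654, 0.0879, 0.014 ]))
top petri_dish (0.69, array([0.6405, 0.2245, 0.    ]))
top plugged_flask (0.76, array([0.7137, 0.3232, 0.    ]))
top small_bottle (0.57, array([ 0.7203, -0.2764,  0.073 ]))
top tall_flask (0.7, array([ 0.6893, -0.151 ,  0.073 ]))
37.0 [ 0.4868 -0.0009  0.1902] [ 0.9674 -0.6869  0.2145]
```

```bash
python3 - <<'E'
from h import *
np.set_printoptions(linewidth=150)
a=cam('top')['pixels'].astype(int); print((a[...,2]-a[...,0])[160:172,175:194])
E
```

```text
[[10 11 17 44 65 70 70 64 48 35 35 50 64 70 68 67 64 50 26]
 [10 10 19 48 66 70 70 56 33 19 20 34 55 68 71 69 68 51 22]
 [10 11 23 51 69 71 69 53 28 15 15 26 52 68 69 69 67 45 20]
 [10 13 28 55 69 70 69 58 36 16 15 31 56 70 69 71 65 41 17]
 [10 16 36 61 70 69 69 59 37 17 16 41 62 70 69 70 60 34 15]
 [11 17 43 64 70 70 63 44 25 14 17 41 64 69 71 70 57 28 12]
 [11 20 48 66 69 70 55 26 13 11 14 31 55 68 71 68 51 22 12]
 [12 23 52 68 69 68 48 20 10  9 10 22 50 68 70 67 45 18 10]
 [14 28 55 68 72 68 52 22 10  8 11 23 53 67 70 66 44 18 10]
 [15 33 59 69 72 68 62 35 16 13 22 39 60 70 70 64 36 15  9]
 [17 39 62 69 72 68 59 43 28 31 45 60 69 71 69 61 32 14  9]
 [17 43 65 71 68 61 44 30 23 38 56 67 72 71 70 57 27 12  9]]
```

The image matches the pressed-home state to within noise, so the plate did not move on release. Handing in.

```bash
python3 -c "
from workcell import bot
print(bot.job_done())"
```

```text
the job is handed in; nothing more can be done
None
```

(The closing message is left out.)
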